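# Change over the tightening fixture and set out the milling tools in order of use

### The job

The face mill is next for new inserts: seat it in the tightening fixture, in place of the tool holder that stands there now. Leave the other three holders seated in the rack in the order they will be used for the next bore, from the robot's left to its right: drill chuck, end mill, boring head. The single bench stand is free for parking a holder on the way and must be empty at the end; do not knock over the oil bottle.

Things in the scene. Friction and masses are not known exactly. Their poses are not given: they have to be found in the camera images.
- drill_grip (a point): Drill chuck holder: dark ribbed round chuck 41 mm across (22 to 52 mm above the underside of its round flange), bright cone, thin 8 mm drill pointing up, ending 85 mm above the underside. Below the flange a taper, as on the end mill holder. Point on the axis, 44 mm above the flange's underside: the middle of the grip; z up along the tool. 0.4 to 0.6 kg.
- endmill_grip (a point): End mill holder: slim bright plain nose 33 mm across (16 to 56 mm above the flange's underside), dark 16 mm end mill, ending at 81 mm. All four holders: flange 46 mm across, 16 mm thick; below it a taper 32 mm across, narrowing to 18 mm, then a 12 mm stud, 56 mm long together. Point on the axis, 44 mm above the flange's underside: the middle of the grip; z up along the tool. 0.4 to 0.6 kg.
- boring_grip (a point): Boring head: bright round head 43 mm across (16 to 46 mm above the flange's underside), on it a flat cross slide 38 x 28 mm (to 59 mm) with a dark bar 11 mm across, 12 mm off the axis, ending at 83 mm. Flange and taper as on the end mill holder. Point on the axis, 44 mm above the flange's underside: the middle of the grip; z up along the tool. 0.4 to 0.75 kg.
- facemill_grip (a point): Face mill: broad dark flat cutter 50 mm across (34 to 58 mm above the flange's underside) on a 36 mm neck, five small brass-coloured inserts, bright screw in the middle, top at 61 mm; the shortest and broadest. Flange and taper as on the end mill holder. Point on the axis, 44 mm above the flange's underside: the middle of the grip; z up along the tool. 0.4 to 0.75 kg.
- rack_first (a point): Left-hand socket (seen from the robot) of the rack: a fixed grey sheet-metal bench rack, 268 x 76 mm, with three black sockets in a row, 90 mm apart. Each is an upright bore 35 mm wide, rim 66 mm above the work surface; a holder's taper goes in, at any yaw, until its flange rests on the rim. Point: centre of the rim; z up, y along the row to the left.
- rack_second (a point): Middle socket of the rack, outside 51 mm across, same bore and height as the left-hand one. Point: centre of its rim, 66 mm above the work surface; z up, y along the row to the left.
- rack_third (a point): Right-hand socket (seen from the robot) of the rack, same as the other two. Point: centre of its rim, 66 mm above the work surface; z up, y along the row to the left.
- fixture_socket (a point): Tightening fixture: fixed round steel housing 72 mm across with a dark knurled ring, on a square grey foot 88 mm wide bolted to the bench; its one socket has the same bore and height as the rack's, and nothing to lock or turn. Point: centre of its rim, 66 mm above the work surface; z up.
- stand_socket (a point): Single bench stand: fixed plain grey plastic cup 54 mm across on a round foot 76 mm wide, empty at the start; its socket has the same bore and height as the rack's. Point: centre of its rim, 66 mm above the work surface; z up.
- oiler_mid (a point): White plastic oil bottle with a red spout, 46 mm across, 139 mm tall, 0.12 kg, standing loose beyond the left end of the rack. Point on its axis, 45 mm above its foot; z up along the bottle.

How it is judged:
At the end, for the whole second after the job is handed in: Face mill in the fixture; drill chuck, end mill, boring head in the rack's left, middle, right sockets (so the stand is empty): each within 10 mm of its socket's centre, flange within 5 mm of the rim, upright within 0.12 rad; oil bottle standing; all released and at rest (horizontal distance between facemill_grip and fixture_socket below 0.01 m and z of facemill_grip in the frame of fixture_socket below 0.049 m and angle between each of facemill_grip, drill_grip, endmill_grip, boring_grip's own z axis and vertical below 0.12 rad and horizontal distance between drill_grip and rack_first below 0.01 m and z of drill_grip in the frame of rack_first below 0.049 m and horizontal distance between endmill_grip and rack_second below 0.01 m and z of endmill_grip in the frame of rack_second below 0.049 m and horizontal distance between boring_grip and rack_third below 0.01 m and z of boring_grip in the frame of rack_third below 0.049 m and angle between oiler_mid's own z axis and vertical below 0.3 rad); the robot touches nothing.
It fails at once if the oil bottle is knocked over (angle between oiler_mid's own z axis and vertical above 0.6 rad).
It also fails if it takes over 136 s, if anything falls off the work surface, if the arm or the gripper's body presses on something with over 40 N, if the wrist force passes 120 N, or if a joint passes its speed limit or range.

### The arm

A 7-joint arm with a two-finger parallel gripper is mounted at the origin on a cart in front of the work surface, level with it; the furniture and walls round the work are solid. World frame = base frame: x ahead of the robot, y to its left, z up, the work surface at z = 0. Lengths are in m, angles in rad, forces in N, time in s.
With the tool pointing down it reaches from about 0.4 to 0.875 m from the base axis. Payload 4.4 kg.
Tool frame: the origin (TCP) lies between the finger pads; the fingertips stand arm.tips_ahead ahead of it and the grasp point (between the pads) is the TCP (arm.tips_ahead is the distance from the TCP to the fingertips, in m); x points along the fingers, z is the direction in which the jaws open and shut, and the axes are right-handed (so a half turn about x gives the same grasp; the last joint's range is limited). The gripper opens to 85 mm and grips with 20 to 120 N. Pads are 22 mm wide; open, the fingers measure 114 mm over their backs; the gripper's body (76 mm by 85 mm) begins 54 mm behind the grasp point. The pads swing forward as they close: fully open they stand 13 mm farther back than shut.
Start: joints at [1.263, 0.628, 0.038, 1.517, -0.027, 0.996, -0.02], TCP at [0.156, -0.631, 0.25] pointing down, gripper open.
Joint ranges: [-3.06, 3.06], [-0.37, 2.12], [-1.25, 1.32], [0.18, 2.47], [-1.1, 4.24], [0.23, 1.98], [-2.94, 2.94]. Speed limits (rad/s): [2.57, 2.57, 3.14, 3.14, 3.14, 3.14, 3.14].

### API

Orientations are given as a unit quaternion [w, x, y, z].
In Python, from station import arm, snapshot, job gives the robot as it stands.
- The arm moves only by the tool carry_out, never from a script. Its argument "increments" is a list of rows, each an object with "dr": the turn, a rotation vector about the world's x, y, z in rad, a list of three; "xyz": the shift along the world's x, y, z in mm, a list of three; "gripper": the opening, from 0 (shut) to 1 (fully open). A call has 1 to 12 rows; each row is the pose to reach, as a shift and turn from the pose measured when the call began; what a row does not reach only later rows make up. A row lasts 1/10 s, in which the tool goes at most 50 mm and 8.59 degrees, less where a joint would pass 70% of its speed; a pose out of reach is approached as far as the arm can. A call with a gripper value outside its range is refused whole. The fingers move at their own pace and stop on an object; the grip force is fixed at half the most. Time passes only in rows, so rows that repeat a pose let the fingers close. It gives the time, the measured TCP pose, the force and the opening at its end, in the units of the state.
- arm.read_state(): the state, without advancing time (a new reading comes with each control period).
- snapshot(name): name is "scene" or "top"; returns a dict with "frame" (384x512x3 uint8, red, green, blue), "range_z" (384x512 float32, m along the optical axis (not along the pixel's ray), 0 where there is no reading), "fx", "fy", "cx", "cy" (pixels), "dist_coeffs" ([k1, k2, p1, p2, k3] as OpenCV has them; the pictures are not rectified), "world_from_camera" (4x4, takes a point from camera to world coordinates). Camera axes: x right, y down, z forward; pixel columns grow to the right and rows downward; lengths in m; the calibration is good to about 2 mm. A picture is of the moment at which its call begins.
- job.hand_in(): hands the job in, once; it reports no verdict.
The state is a dict: "t": time; "joint_positions": joint angles; "joint_vel": joint speeds; "joint_torque": joint torques, N m; "tcp_pos": TCP position; "tool_rot": TCP orientation; "ft_force": force on the tool from outside, world axes, zero at the start; "torque": the same for the moment, N m; "finger_gap": finger opening in m.
Only numpy, scipy, OpenCV 4.12 (cv2) and the standard library are available. Lean on these libraries where they do the work, as an engineer would, in place of code of your own. Each camera call takes 0.05 s, during which the arm holds its last target.

## Working session

There is one attempt and no reset: what is moved stays moved. The work goes in short steps, Python scripts to look and compute and a tool call to move; the robot and the scene stay as the last step left them, time stands still between calls to the robot, and variables do not carry over. Pictures are saved under pics/ and viewed, and the job is handed in when it is done.

Besides the shell and the picture viewer there is one more tool, called after "Call:" by a JSON object that holds its "api" and its "payload". carry_out: Moves the arm, as the interface text tells. Its arguments: {"type":"object","properties":{"increments":{"type":"array"}},"required":["increments"]}

```bash
ls; mkdir -p pics
python3 - <<'E'
from station import arm, snapshot, job
import cv2, numpy as np
s=arm.read_state(); print(s); print(getattr(arm,'tips_ahead',None))
for n in("scene","top"):
    d=snapshot(n); cv2.imwrite(f"pics/{n}0.png",cv2.cvtColor(d["frame"],cv2.COLOR_RGB2BGR)); print(n,d["fx"],d["fy"],d["cx"],d["cy"],d["dist_coeffs"],np.round(d["world_from_camera"],4).tolist())
E
```

```text
pics
{'t': 0.0, 'joint_positions': array([ 1.26317863,  0.62932214,  0.03843059,  1.51838868, -0.02701612,
        0.99631828, -0.02000715]), 'joint_vel': array([ 0.00102622,  0.00146485,  0.00073337,  0.00194185, -0.00036068,
        0.0002266 ,  0.00034851]), 'joint_torque': array([ 3.82379612e-04, -5.63405728e+01,  1.22678854e+00, -1.93452466e+01,
        1.11721340e-02,  1.05517352e-02,  5.96145000e-06]), 'tcp_pos': array([ 0.15554789, -0.63049071,  0.24939779]), 'tool_rot': array([ 0.55612002,  0.43646141,  0.55719022, -0.43562715]), 'ft_force': array([-0.56963348,  0.33874301,  0.11495061]), 'torque': array([-0.00913971, -0.06992207, -0.00543055]), 'finger_gap': 0.08534382593656635}
0.019
scene 460.24964318078275 460.24964318078275 250.9359380097988 190.90984393145274 [-0.14008913  0.          0.          0.          0.        ] [[-0.7272, -0.2764, 0.6283, -0.1929], [-0.6863, 0.2793, -0.6715, 0.771], [0.0101, -0.9196, -0.3928, 0.5621], [0.0, 0.0, 0.0, 1.0]]
top 394.40695210203523 394.40695210203523 256.9354192120238 184.54034581655893 [-0.03025453  0.          0.          0.          0.        ] [[0.0282, -0.9962, 0.082, 0.4325], [-0.9996, -0.0287, -0.0049, 0.0185], [0.0072, -0.0818, -0.9966, 1.3836], [0.0, 0.0, 0.0, 1.0]]
```

View pics/scene0.png

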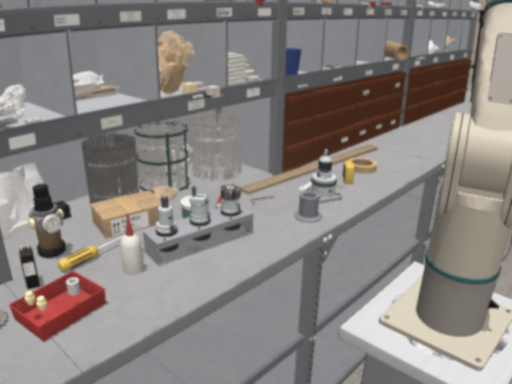

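View pics/top0.png

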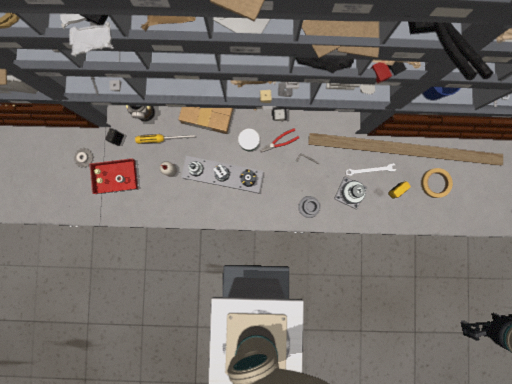

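```bash
cat > h.py <<'E'
from station import arm, snapshot, job
import cv2, numpy as np
def K(d): return np.array([[d["fx"],0,d["cx"]],[0,d["fy"],d["cy"]],[0,0,1.]])
def ray(d,px,z):
    p=cv2.undistortPoints(np.array(px,float).reshape(-1,1,2),K(d),np.array(d["dist_coeffs"]))[:,0]
    T=np.array(d["world_from_camera"]); v=np.c_[p,np.ones(len(p))]@T[:3,:3].T; o=T[:3,3]
    return o+v*((z-o[2])/v[:,2])[:,None]
def proj(d,P):
    T=np.linalg.inv(d["world_from_camera"]); 
    return cv2.projectPoints(np.array(P,float).reshape(-1,1,3),cv2.Rodrigues(T[:3,:3])[0],T[:3,3],K(d),np.array(d["dist_coeffs"]))[0][:,0]
def cloud(d):
    h,w=d["range_z"].shape; u,v=np.meshgrid(np.arange(w),np.arange(h))
    p=cv2.undistortPoints(np.stack([u,v],-1).reshape(-1,1,2).astype(float),K(d),np.array(d["dist_coeffs"]))[:,0]
    c=np.c_[p,np.ones(len(p))]*d["range_z"].reshape(-1,1); T=np.array(d["world_from_camera"])
    return (c@T[:3,:3].T+T[:3,3]).reshape(h,w,3)
def crop(d,name,x0,y0,x1,y1,s):
    im=cv2.cvtColor(d["frame"],cv2.COLOR_RGB2BGR)[y0:y1,x0:x1]
    cv2.imwrite("pics/"+name,cv2.resize(im,None,fx=s,fy=s,interpolation=cv2.INTER_CUBIC))
E
python3 - <<'E'
from h import *
t=snapshot("top"); crop(t,"topc.png",150,130,380,220,3.4)
s=snapshot("scene"); crop(s,"scenec.png",110,140,360,280,3.2)
C=cloud(t); m=(C[...,2]>0.04)&(C[...,2]<0.2)&(t["range_z"]>0)
m[:140]=0;m[225:]=0
n,l,st,ce=cv2.connectedComponentsWithStats(m.astype(np.uint8))
for i in range(1,n):
    if st[i,4]>30:
        P=C[l==i]; print(st[i],ce[i].round(1),np.median(P,0).round(3),P.min(0).round(3),P.max(0).round(3))
E
```

```text
[106 140  12   4  31] [112.4 141.1] [0.675 0.505 0.061] [0.671 0.5   0.04 ] [0.684 0.527 0.082]
[238 140  21  10 160] [248.  143.6] [0.684 0.046 0.047] [0.664 0.012 0.04 ] [0.696 0.081 0.053]
[ 182  156   81   37 1767] [221.9 173.9] [0.572 0.128 0.059] [ 0.516 -0.004  0.042] [0.633 0.266 0.154]
[160 161  16  15 177] [167.4 167.9] [0.586 0.311 0.081] [0.566 0.291 0.041] [0.611 0.339 0.135]
[116 175   9   8  54] [119.8 178.3] [0.55  0.476 0.059] [0.538 0.465 0.04 ] [0.562 0.489 0.067]
[342 181  24  23 424] [353.2 191.8] [ 0.524 -0.305  0.068] [ 0.488 -0.355  0.042] [ 0.564 -0.276  0.152]
[391 181  20  17 186] [400.5 189.1] [ 0.54  -0.475  0.059] [ 0.513 -0.509  0.04 ] [ 0.57  -0.447  0.066]
[303 198  16  17 134] [310.6 206.1] [ 0.474 -0.171  0.064] [ 0.448 -0.194  0.041] [ 0.501 -0.143  0.073]
```

View pics/topc.png

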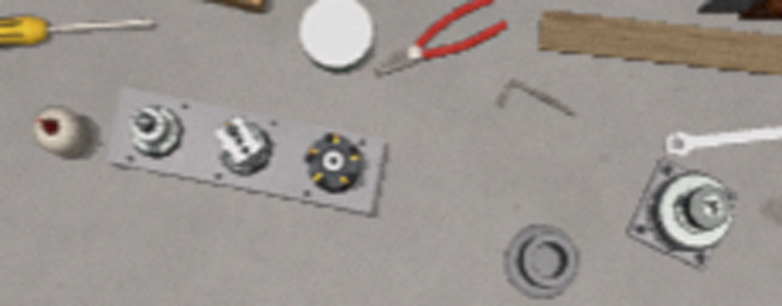

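View pics/scenec.png

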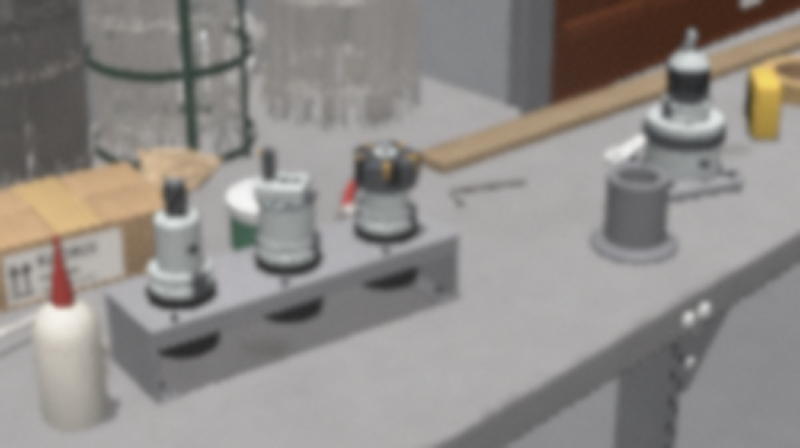

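Run:
```python
from h import *
t=snapshot("top"); 
crop(t,"t_rack.png",180,152,268,198,9); crop(t,"t_fix.png",296,172,376,222,9)
s=snapshot("scene"); crop(s,"s_rack.png",140,175,260,260,6.5); crop(s,"s_fix.png",285,145,345,225,7)
for n,d in(("t",t),("s",s)):
    C=cloud(d); z=C[...,2]
    print(n,"bench z",np.median(z[(abs(z)<.02)&(C[...,0]>.4)&(C[...,0]<.7)&(d["range_z"]>0)]))
    # rack
    m=(z>0.052)&(z<0.064)&(C[...,0]>.5)&(C[...,0]<.65)&(C[...,1]>-.02)&(C[...,1]<.28)
    P=C[m]; r=cv2.minAreaRect(P[:,:2].astype(np.float32)*1000); print("rack top",m.sum(),r,np.median(P[:,2]))
    for nm,x,y in(("em",.6,.22),("bh",.57,.13),("fm",.55,.04),("fx",.525,-.31)):
        q=(np.hypot(C[...,0]-x,C[...,1]-y)<.05)
        for lo,hi in((.068,.09),(.09,.11),(.112,.13),(.13,.16)):
            k=q&(z>lo)&(z<hi)
            if k.sum()>3: 
                p=C[k]; c,R=cv2.minEnclosingCircle(p[:,:2].astype(np.float32)*1000); print(nm,lo,k.sum(),np.round(c,1),round(R,1),(p[:,:2].mean(0)*1e3).round(1))
```

```text
t bench z -0.000340221406282204
rack top 1139 ((575.0272216796875, 131.70559692382812), (264.1915588378906, 76.80378723144531), 80.31398010253906) 0.057554593872642945
em 0.068 63 [589.7 220.2] 23.7 [585.5 214.4]
em 0.09 10 [585.  216.3] 15.1 [582.3 211.8]
em 0.112 52 [589.1 220.3] 15.9 [586.8 218. ]
em 0.13 24 [589.7 220.6] 8.9 [590.1 220.1]
bh 0.068 21 [572.5 130. ] 23.9 [562.5 124.8]
bh 0.09 24 [574.4 131.6] 21.9 [570.5 127.7]
bh 0.112 109 [576.5 133.5] 23.3 [574.2 132.7]
bh 0.13 13 [585.  141.3] 6.2 [584.6 140.3]
fm 0.09 5 [538.9  36.5] 11.8 [537.6  38.1]
fm 0.112 196 [560.5  45. ] 26.0 [560.1  44.5]
fx 0.068 68 [ 525.2 -313.4] 33.6 [ 523.1 -303.3]
fx 0.09 18 [ 525.9 -311. ] 20.5 [ 520.7 -301.5]
fx 0.112 104 [ 526.6 -315.2] 20.6 [ 526.4 -312.5]
fx 0.13 25 [ 529.  -313.5] 11.6 [ 526.3 -313.7]
s bench z -0.00040030695172244
rack top 1259 ((574.0562744140625, 131.84820556640625), (269.8376770019531, 82.089599609375), 80.81185913085938) 0.05767043406624073
em 0.068 201 [587.2 221.6] 24.3 [578.4 227.5]
em 0.09 122 [586.2 222.7] 16.5 [579.3 226.9]
em 0.112 114 [585.1 221.9] 16.4 [582.6 224.5]
em 0.13 73 [588.5 220.9] 10.5 [586.4 221.5]
bh 0.068 164 [571.6 133.4] 23.8 [562.5 141.4]
bh 0.09 130 [570.  134.6] 19.7 [561.5 141.7]
bh 0.112 156 [574.3 133.1] 22.7 [569.8 137.4]
bh 0.13 45 [582.2 140.3] 7.3 [581.1 139.5]
fm 0.068 169 [557.4  46.4] 23.7 [550.3  52.4]
fm 0.09 104 [555.2  48.6] 23.5 [548.2  55.3]
fm 0.112 220 [560.1  44.9] 28.1 [553.3  49.3]
fx 0.068 119 [ 522.4 -311.5] 33.0 [ 519.1 -304.5]
fx 0.09 87 [ 522.6 -311.3] 20.4 [ 517.3 -303.7]
fx 0.112 82 [ 524. -312.] 19.7 [ 519.9 -306.8]
fx 0.13 20 [ 523.1 -313.6] 8.7 [ 524.8 -314.2]
```

View pics/t_rack.png

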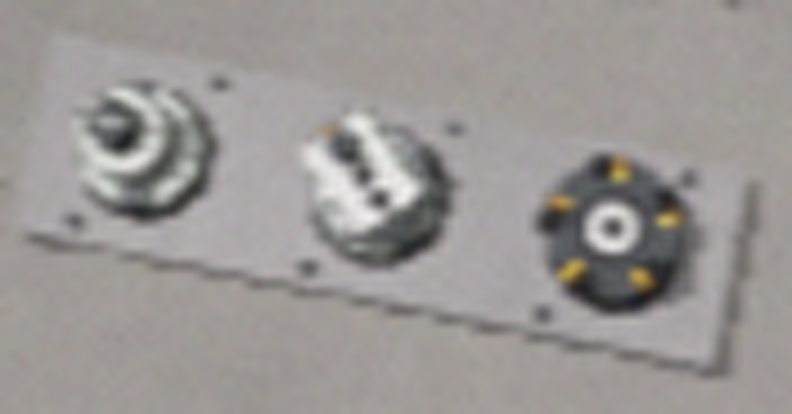

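View pics/t_fix.png

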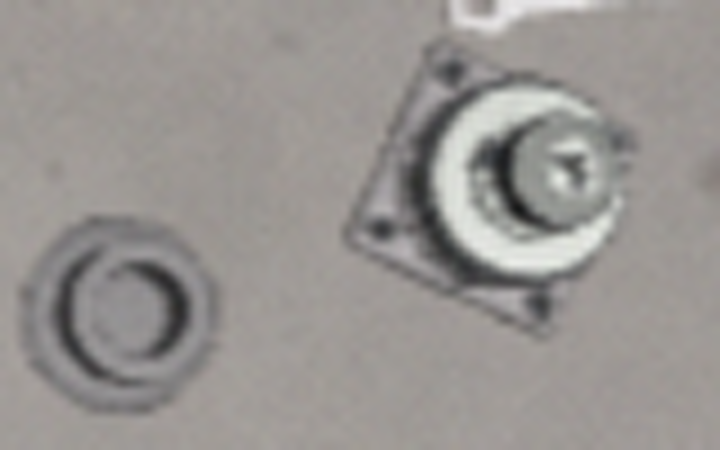

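View pics/s_rack.png

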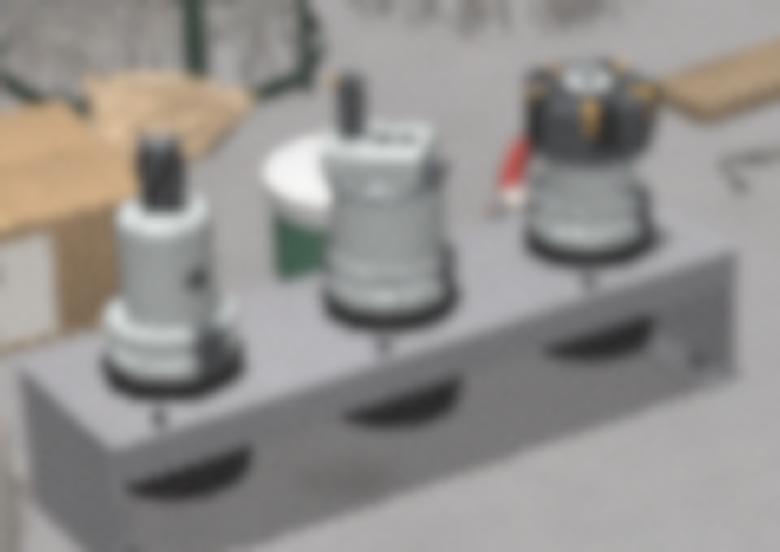

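View pics/s_fix.png

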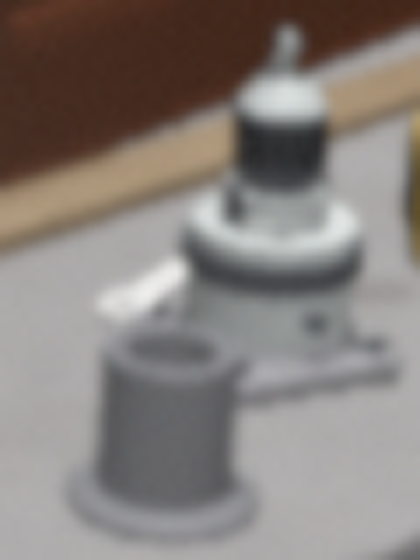

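Run:
```python
from h import *
t=snapshot("top"); s=snapshot("scene")
def p(d,x,y,x0,y0,k,z): return (ray(d,[((x+.5)/k-.5+x0,(y+.5)/k-.5+y0)],z)[0,:2]*1e3).round(1)
for n,x,y,z in(("fm screw",612,228,.127),("em tip",117,127,.147),("bh slide c",362,173,.125),("c1",52,36,.058),("c2",24,236,.058),("c3",716,370,.058),("c4",754,182,.058)): print(n,p(t,x,y,180,152,9,z))
for n,x,y,z in(("fix ring",527,180,.066),("chuck",562,170,.118),("tip",572,172,.151),("foot corners l",350,240,.01),("foot t",442,40,.01),("foot b",548,332,.01)): print(n,p(t,x,y,296,172,9,z))
# stand: depth
for nm,d in(("t",t),("s",s)):
    C=cloud(d); z=C[...,2]; k=(np.hypot(C[...,0]-.475,C[...,1]+.17)<.05)&(z>.058)&(z<.075)
    P=C[k]; print(nm,"stand rim",k.sum(),cv2.minEnclosingCircle(P[:,:2].astype(np.float32)*1e3),P.mean(0),np.median(z[k]))
for z,x,y in((.066,131,314),): print("stand outer", p(t,120,312,296,172,9,.004),p(t,127,318,296,172,9,.066))
# pixel locations predicted for stand candidates
g=cv2.cvtColor(t["frame"],cv2.COLOR_RGB2GRAY)
big=cv2.resize(g[192:222,296:326],None,fx=16,fy=16,interpolation=cv2.INTER_CUBIC); cv2.imwrite("pics/stand.png",big)
g=t["frame"][172:212,334:374][...,::-1]
cv2.imwrite("pics/fixb.png",cv2.resize(g,None,fx=14,fy=14,interpolation=cv2.INTER_CUBIC))
```

```text
fm screw [559.7  43. ]
em tip [588.2 217.3]
bh slide c [577.  132.8]
c1 [633.3 257.6]
c2 [557.3 264.8]
c3 [514.4   3.9]
c4 [585.5  -8.4]
fix ring [ 526.7 -315. ]
chuck [ 527.  -314.4]
tip [ 523.9 -309.2]
foot corners l [ 505.4 -260.3]
foot t [ 584.5 -295.4]
foot b [ 471.9 -337.8]
t stand rim 120 ((474.39947509765625, -170.6763153076172), 26.801095962524414) [ 0.47459685 -0.16991793  0.06451981] 0.06473880175943114
s stand rim 153 ((472.39019775390625, -170.62274169921875), 27.76319122314453) [ 0.47173387 -0.16852913  0.06360237] 0.0644380341917134
stand outer [ 475.2 -172.2] [ 471.1 -166.2]
```

View pics/stand.png

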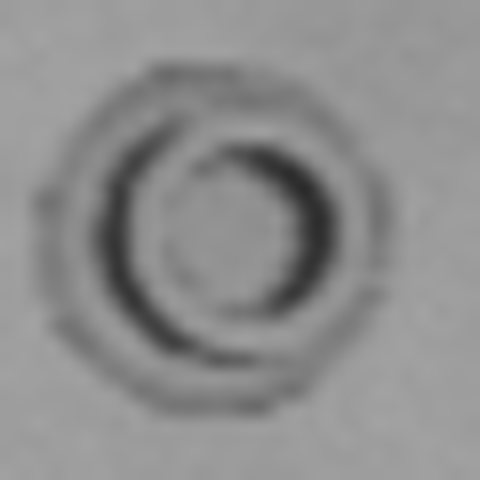

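View pics/fixb.png

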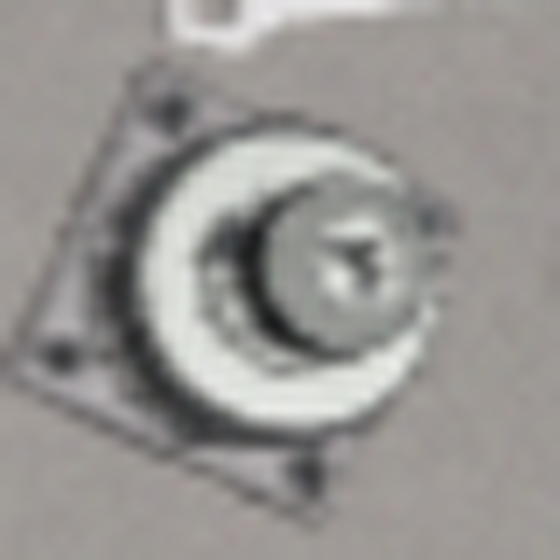

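```bash
cat >> h.py <<'E'
from scipy.spatial.transform import Rotation as Rn
SOCK=dict(first=(589.5,220.3),second=(574.7,131.6),third=(559.8,43.0),fix=(526.3,-314.3),stand=(474.2,-171.0))
def st():
    s=arm.read_state(); R=Rn.from_quat(np.roll(s["tool_rot"],-1)).as_matrix(); z=R[:,2]
    print("t",round(s["t"],2),"tcp",(s["tcp_pos"]*1e3).round(1),"x",R[:,0].round(3),"jaw yaw",np.degrees(np.arctan2(z[1],z[0])).round(1),"F",s["ft_force"].round(1),"gap",round(s["finger_gap"]*1e3,1),"q",s["joint_positions"].round(2))
    return s,R
def plan(name=None,xy=None,z=110,yaw=None):
    """shift and turn so that tool points straight down, jaw at yaw (deg, mod 180)"""
    s,R=st(); xy=np.array(xy if xy is not None else SOCK[name])
    c=np.degrees(np.arctan2(R[1,2],R[0,2]))
    y=c+((yaw-c+90)%180-90) if yaw is not None else c
    a=np.radians(y); zz=np.array([np.cos(a),np.sin(a),0]); xx=np.array([0,0,-1.]); T=np.c_[xx,np.cross(zz,xx),zz]
    print(name,"shift",(np.r_[xy,z]-s["tcp_pos"]*1e3).round(1),"dr",Rn.from_matrix(T@R.T).as_rotvec().round(4))
E
python3 -c "
from h import *
plan('fix',z=250,yaw=0)
plan('fix',z=250,yaw=60)
plan('fix',z=110,yaw=90)
"
```

```text
t 0.4 tcp [ 155.6 -631.   250.2] x [-0.  0. -1.] jaw yaw -76.1 F [-0.2  0.1  0.2] gap 85.6 q [ 1.26  0.63  0.04  1.52 -0.03  1.   -0.02]
fix shift [ 3.707e+02  3.167e+02 -2.000e-01] dr [-2.000e-04 -2.000e-04  1.329e+00]
t 0.4 tcp [ 155.6 -631.   250.2] x [-0.  0. -1.] jaw yaw -76.1 F [-0.2  0.1  0.2] gap 85.6 q [ 1.26  0.63  0.04  1.52 -0.03  1.   -0.02]
fix shift [ 3.707e+02  3.167e+02 -2.000e-01] dr [-3.000e-04  1.000e-04 -7.654e-01]
t 0.4 tcp [ 155.6 -631.   250.2] x [-0.  0. -1.] jaw yaw -76.1 F [-0.2  0.1  0.2] gap 85.6 q [ 1.26  0.63  0.04  1.52 -0.03  1.   -0.02]
fix shift [ 370.7  316.7 -140.2] dr [-0.0003 -0.     -0.2418]
```

Call:
{"api": "carry_out", "payload": {"increments": [{"dr": [0,0,0.15],"xyz": [37,32,0],"gripper": 1},{"dr": [0,0,0.3],"xyz": [74,63,0],"gripper": 1},{"dr": [0,0,0.43],"xyz": [111,95,0],"gripper": 1},{"dr": [0,0,0.57],"xyz": [148,127,0],"gripper": 1},{"dr": [0,0,0.7],"xyz": [185,158,0],"gripper": 1},{"dr": [0,0,0.83],"xyz": [222,190,0],"gripper": 1},{"dr": [0,0,0.96],"xyz": [260,222,0],"gripper": 0.8},{"dr": [0,0,1.1],"xyz": [297,253,0],"gripper": 0.8},{"dr": [0,0,1.22],"xyz": [334,285,0],"gripper": 0.8},{"dr": [0,0,1.329],"xyz": [370.7,316.7,0],"gripper": 0.8},{"dr": [0,0,1.329],"xyz": [370.7,316.7,0],"gripper": 0.8},{"dr": [0,0,1.329],"xyz": [370.7,316.7,0],"gripper": 0.8}]}}

```text
t: 1.6
tcp_pos: [0.5272, -0.313, 0.25]
tool_rot: [0.707, -0.001, 0.707, 0.001]
ft_force: [-0.7, -0.8, 0.2]
finger_gap: 0.0682
```

```bash
python3 -c "
from h import *
plan('fix',z=110,yaw=0)
t=snapshot('top'); crop(t,'a1.png',290,150,400,230,7)
s=snapshot('scene'); crop(s,'a1s.png',270,60,370,220,4)
"
```

```text
t 1.6 tcp [ 527.2 -313.   250. ] x [-0.  0. -1.] jaw yaw 0.1 F [-0.7 -0.8  0.2] gap 68.2 q [ 0.7   0.59 -0.33  1.62  0.22  0.97  0.29]
fix shift [  -0.9   -1.3 -140. ] dr [-0.0003 -0.0003 -0.0026]
```

View pics/a1s.png

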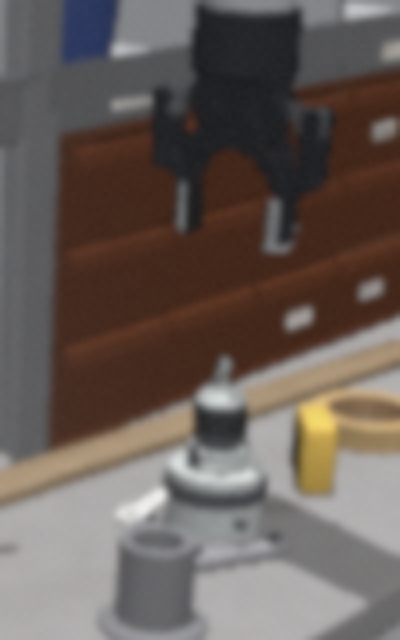

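Call:
{"api": "carry_out", "payload": {"increments": [{"dr": [0,0,0],"xyz": [-0.5,-1,-40],"gripper": 0.8},{"dr": [0,0,0],"xyz": [-0.5,-1,-75],"gripper": 0.8},{"dr": [0,0,0],"xyz": [-0.5,-1,-105],"gripper": 0.8},{"dr": [0,0,0],"xyz": [-0.5,-1,-125],"gripper": 0.8},{"dr": [0,0,0],"xyz": [-0.5,-1,-139],"gripper": 0.8},{"dr": [0,0,0],"xyz": [-0.5,-1,-140],"gripper": 0.8},{"dr": [0,0,0],"xyz": [-0.5,-1,-140],"gripper": 0.8}]}}

```text
t: 2.4
tcp_pos: [0.5246, -0.3175, 0.1105]
tool_rot: [0.707, 0.001, 0.708, -0.002]
ft_force: [-0.0, -0.2, 0.0]
finger_gap: 0.0685
```

```bash
python3 -c "
from h import *
plan('fix',z=110,yaw=0)
s=snapshot('scene'); crop(s,'a2s.png',270,100,370,220,5)
"
```

```text
t 2.4 tcp [ 524.6 -317.5  110.5] x [-0.001 -0.002 -1.   ] jaw yaw -0.2 F [-0.  -0.2  0. ] gap 68.5 q [ 0.66  0.76 -0.27  1.74  0.3   0.69  0.22]
fix shift [ 1.7  3.2 -0.5] dr [ 0.0016 -0.0011  0.0035]
```

View pics/a2s.png

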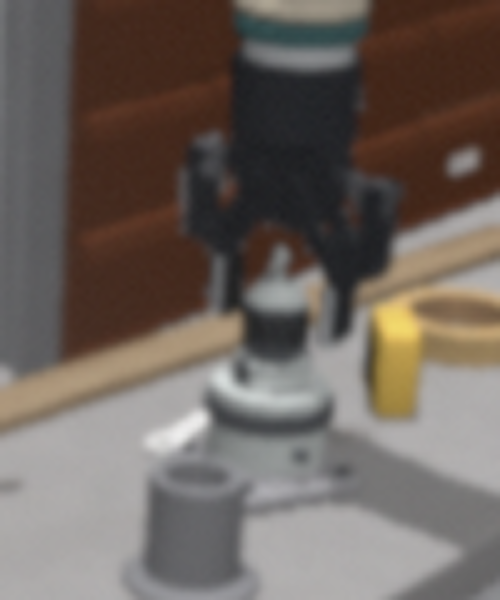

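Call:
{"api": "carry_out", "payload": {"increments": [{"dr": [0,0,0],"xyz": [1.7,3.2,-0.5],"gripper": 0.8},{"dr": [0,0,0],"xyz": [1.7,3.2,-0.5],"gripper": 0.8},{"dr": [0,0,0],"xyz": [1.7,3.2,-0.5],"gripper": 0.8}]}}

```text
t: 2.75
tcp_pos: [0.5274, -0.3142, 0.1113]
tool_rot: [0.708, 0.0, 0.707, -0.002]
ft_force: [-0.5, -0.4, -0.6]
finger_gap: 0.0681
```

```bash
python3 -c "
from h import *
plan('fix',z=110,yaw=0)
"
```

```text
t 2.75 tcp [ 527.4 -314.2  111.3] x [ 0.001 -0.003 -1.   ] jaw yaw -0.2 F [-0.5 -0.4 -0.6] gap 68.1 q [ 0.66  0.76 -0.27  1.74  0.3   0.68  0.22]
fix shift [-1.1 -0.1 -1.3] dr [0.0026 0.0011 0.0027]
```

Call:
{"api": "carry_out", "payload": {"increments": [{"dr": [0,0,0],"xyz": [-0.5,0,-1],"gripper": 0.5},{"dr": [0,0,0],"xyz": [-0.5,0,-1],"gripper": 0.3},{"dr": [0,0,0],"xyz": [-0.5,0,-1],"gripper": 0.1},{"dr": [0,0,0],"xyz": [-0.5,0,-1],"gripper": 0.1},{"dr": [0,0,0],"xyz": [-0.5,0,-1],"gripper": 0.1},{"dr": [0,0,0],"xyz": [-0.5,0,-1],"gripper": 0.1}]}}

```text
t: 3.35
tcp_pos: [0.527, -0.3142, 0.1108]
tool_rot: [0.708, -0.0, 0.707, -0.002]
ft_force: [-1.0, 0.8, 5.4]
finger_gap: 0.0394
```

```bash
python3 -c "
from h import *
plan('fix',z=110,yaw=0)
s=snapshot('scene'); crop(s,'a3s.png',270,100,370,220,5)
"
```

```text
t 3.35 tcp [ 527.  -314.2  110.8] x [ 0.001 -0.003 -1.   ] jaw yaw -0.2 F [-1.   0.8  5.4] gap 39.4 q [ 0.66  0.76 -0.27  1.74  0.3   0.68  0.22]
fix shift [-0.7 -0.1 -0.8] dr [0.0028 0.0014 0.0027]
```

View pics/a3s.png

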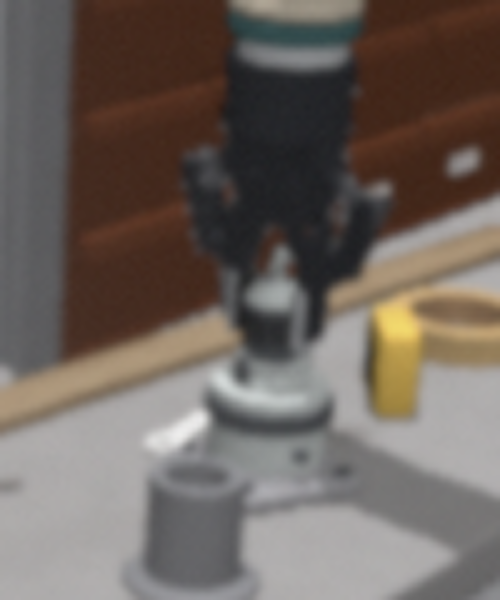

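Call:
{"api": "carry_out", "payload": {"increments": [{"dr": [0,0,0],"xyz": [0,0,10],"gripper": 0.1},{"dr": [0,0,0],"xyz": [0,0,30],"gripper": 0.1},{"dr": [0,0,0],"xyz": [0,0,60],"gripper": 0.1},{"dr": [0,0,0],"xyz": [0,0,90],"gripper": 0.1},{"dr": [0,0,0],"xyz": [0,0,90],"gripper": 0.1},{"dr": [0,0,0],"xyz": [0,0,90],"gripper": 0.1}]}}

```text
t: 4.0
tcp_pos: [0.5266, -0.3142, 0.2008]
tool_rot: [0.708, -0.0, 0.707, -0.002]
ft_force: [-0.2, -0.3, -4.3]
finger_gap: 0.0393
```

```bash
python3 -c "
from h import *
plan('stand',z=200,yaw=0)
s=snapshot('scene'); crop(s,'a4s.png',270,80,370,220,4)
t=snapshot('top'); crop(t,'a4t.png',296,162,386,222,8)
"
```

```text
t 4.0 tcp [ 526.6 -314.2  200.8] x [ 0.001 -0.003 -1.   ] jaw yaw -0.2 F [-0.2 -0.3 -4.3] gap 39.3 q [ 0.69  0.64 -0.32  1.67  0.25  0.86  0.26]
stand shift [-52.4 143.2  -0.8] dr [0.003  0.0012 0.0028]
```

View pics/a4s.png

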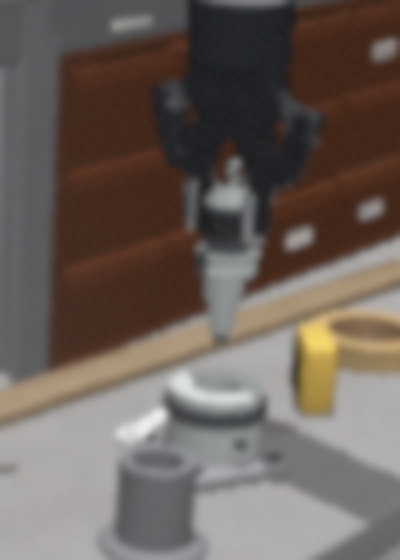

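View pics/a4t.png

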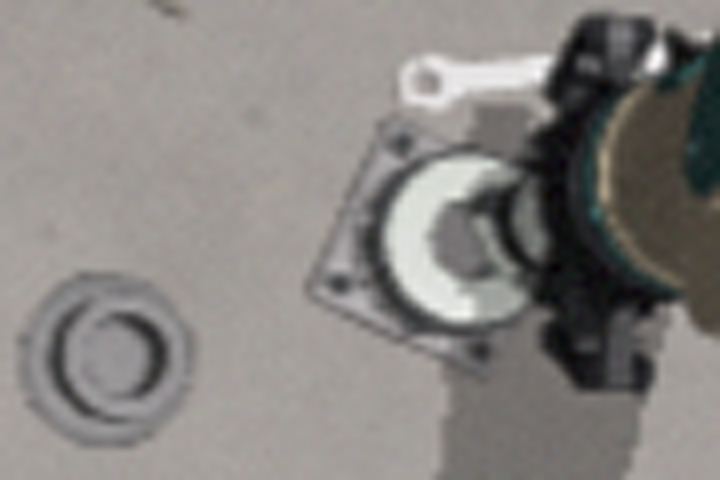

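Call:
{"api": "carry_out", "payload": {"increments": [{"dr": [0,0,0],"xyz": [-13,36,0],"gripper": 0.1},{"dr": [0,0,0],"xyz": [-26,72,0],"gripper": 0.1},{"dr": [0,0,0],"xyz": [-40,108,0],"gripper": 0.1},{"dr": [0.003,0.001,0.003],"xyz": [-52.4,143.2,0],"gripper": 0.1},{"dr": [0.003,0.001,0.003],"xyz": [-52.4,143.2,-10],"gripper": 0.1},{"dr": [0.003,0.001,0.003],"xyz": [-52.4,143.2,-15],"gripper": 0.1},{"dr": [0.003,0.001,0.003],"xyz": [-52.4,143.2,-15],"gripper": 0.1},{"dr": [0.003,0.001,0.003],"xyz": [-52.4,143.2,-15],"gripper": 0.1}]}}

```text
t: 4.9
tcp_pos: [0.4732, -0.1717, 0.1836]
tool_rot: [0.706, 0.001, 0.708, 0.0]
ft_force: [-0.0, -0.4, -3.6]
finger_gap: 0.0391
```

```bash
python3 -c "
from h import *
plan('stand',z=110,yaw=0)
s=snapshot('scene'); crop(s,'a5s.png',270,80,370,230,5)
d=s
# predicted: stand rim center, TCP-axis stud bottom
print(proj(s,[[.4742,-.171,.066]]))
st_,R=st(); p=st_['tcp_pos']; print(p, (proj(s,[p-[0,0,.1],p-[0,0,.044]])-[270,80])*5)
"
```

```text
t 4.9 tcp [ 473.2 -171.7  183.6] x [-0.004  0.002 -1.   ] jaw yaw -0.1 F [-0.  -0.4 -3.6] gap 39.1 q [ 0.51  0.53 -0.31  1.98  0.25  0.67  0.03]
stand shift [  1.    0.7 -73.6] dr [-0.0016 -0.0035  0.0016]
[[308.55395489 194.12559604]]
t 4.95 tcp [ 473.4 -171.6  183.9] x [-0.003  0.002 -1.   ] jaw yaw -0.1 F [ 0.3 -0.2 -3.4] gap 39.1 q [ 0.51  0.53 -0.31  1.98  0.25  0.67  0.03]
[ 0.47340797 -0.17162808  0.18385978] [[196.60066896 540.37787375]
 [202.81440973 443.05775392]]
```

View pics/a5s.png

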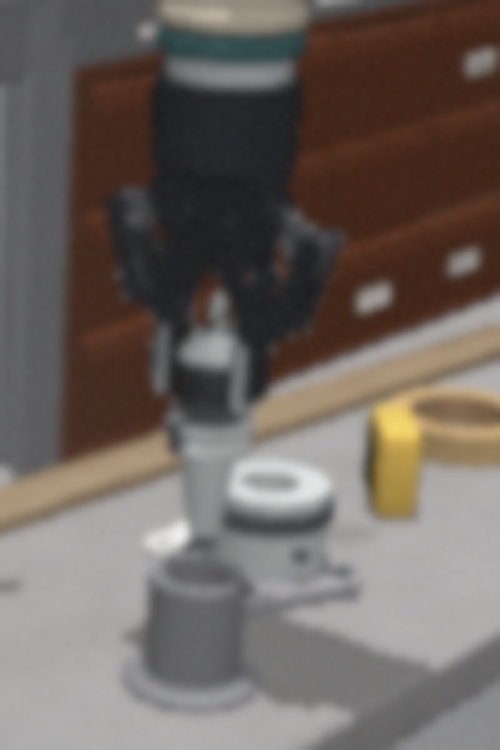

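Call:
{"api": "carry_out", "payload": {"increments": [{"dr": [0,-0.002,0.001],"xyz": [0.8,0.6,-15],"gripper": 0.1},{"dr": [0,-0.002,0.001],"xyz": [0.8,0.6,-28],"gripper": 0.1},{"dr": [0,-0.002,0.001],"xyz": [0.8,0.6,-40],"gripper": 0.1},{"dr": [0,-0.002,0.001],"xyz": [0.8,0.6,-50],"gripper": 0.1},{"dr": [0,-0.002,0.001],"xyz": [0.8,0.6,-50],"gripper": 0.1}]}}

```text
t: 5.45
tcp_pos: [0.4734, -0.1711, 0.1326]
tool_rot: [0.706, 0.001, 0.708, 0.0]
ft_force: [-1.5, -0.3, -3.6]
finger_gap: 0.0392
```

```bash
python3 -c "
from h import *
plan('stand',z=110,yaw=0)
"
```

```text
t 5.45 tcp [ 473.4 -171.1  132.6] x [-0.003  0.002 -1.   ] jaw yaw -0.0 F [-1.5 -0.3 -3.6] gap 39.2 q [ 0.48  0.61 -0.27  2.02  0.3   0.55 -0.01]
stand shift [  0.8   0.1 -22.6] dr [-0.0022 -0.0033  0.0008]
```

Call:
{"api": "carry_out", "payload": {"increments": [{"dr": [0,-0.003,0],"xyz": [0.8,0,-6],"gripper": 0.1},{"dr": [0,-0.003,0],"xyz": [0.8,0,-12],"gripper": 0.1},{"dr": [0,-0.003,0],"xyz": [0.8,0,-17],"gripper": 0.1},{"dr": [0,-0.003,0],"xyz": [0.8,0,-20],"gripper": 0.1},{"dr": [0,-0.003,0],"xyz": [0.8,0,-20],"gripper": 0.1}]}}

```text
t: 5.95
tcp_pos: [0.474, -0.171, 0.1122]
tool_rot: [0.707, 0.001, 0.707, 0.001]
ft_force: [0.1, 0.4, -4.0]
finger_gap: 0.0391
```

Call:
{"api": "carry_out", "payload": {"increments": [{"dr": [0,0,0],"xyz": [0,0,-1.5],"gripper": 0.1},{"dr": [0,0,0],"xyz": [0,0,-1.5],"gripper": 0.8},{"dr": [0,0,0],"xyz": [0,0,-1.5],"gripper": 0.8},{"dr": [0,0,0],"xyz": [0,0,-1.5],"gripper": 0.8},{"dr": [0,0,0],"xyz": [0,0,-1.5],"gripper": 0.8},{"dr": [0,0,0],"xyz": [0,0,20],"gripper": 0.8},{"dr": [0,0,0],"xyz": [0,0,60],"gripper": 0.8},{"dr": [0,0,0],"xyz": [0,0,90],"gripper": 0.8},{"dr": [0,0,0],"xyz": [0,0,90],"gripper": 0.8}]}}

```text
t: 6.85
tcp_pos: [0.4767, -0.1716, 0.206]
tool_rot: [0.71, 0.0, 0.705, -0.0]
ft_force: [0.9, -0.5, 0.4]
finger_gap: 0.0684
```

```bash
python3 -c "
from h import *
plan('third',z=200,yaw=0)
s=snapshot('scene'); crop(s,'a6s.png',270,80,370,230,4)
"
```

```text
t 6.85 tcp [ 476.7 -171.6  206. ] x [ 0.007 -0.    -1.   ] jaw yaw -0.1 F [ 0.9 -0.5  0.4] gap 68.4 q [ 0.52  0.5  -0.33  1.96  0.24  0.71  0.05]
third shift [ 83.1 214.6  -6. ] dr [0.0002 0.0068 0.001 ]
```

View pics/a6s.png

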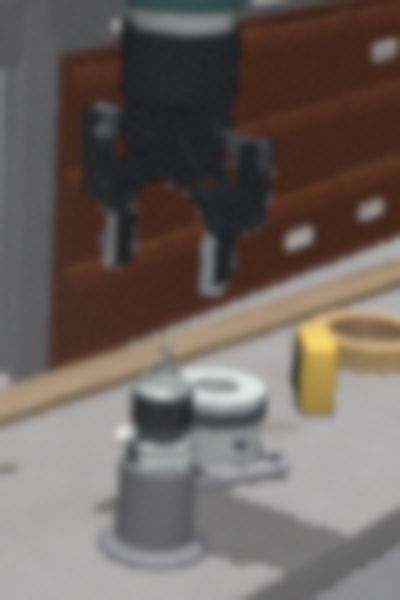

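Call:
{"api": "carry_out", "payload": {"increments": [{"dr": [0,0,0],"xyz": [0,0,0],"gripper": 0.95},{"dr": [0,0.007,0],"xyz": [17,43,0],"gripper": 0.95},{"dr": [0,0.007,0],"xyz": [33,86,0],"gripper": 0.95},{"dr": [0,0.007,0],"xyz": [50,129,0],"gripper": 0.95},{"dr": [0,0.007,0],"xyz": [67,172,0],"gripper": 0.95},{"dr": [0,0.007,0],"xyz": [83,214.6,0],"gripper": 0.95},{"dr": [0,0.007,0],"xyz": [83,214.6,-30],"gripper": 0.95},{"dr": [0,0.007,0],"xyz": [83,214.6,-46],"gripper": 0.95},{"dr": [0,0.007,0],"xyz": [83,214.6,-46],"gripper": 0.95},{"dr": [0,0.007,0],"xyz": [83,214.6,-46],"gripper": 0.95}]}}

```text
t: 7.9
tcp_pos: [0.5578, 0.043, 0.1573]
tool_rot: [0.705, 0.001, 0.709, -0.0]
ft_force: [0.7, -0.2, 0.0]
finger_gap: 0.0815
```

```bash
python3 -c "
from h import *
plan('third',z=110,yaw=0)
s=snapshot('scene'); crop(s,'a7s.png',150,100,290,250,4)
"
```

```text
t 7.9 tcp [557.8  43.  157.3] x [-0.006  0.    -1.   ] jaw yaw -0.1 F [ 0.7 -0.2  0. ] gap 81.5 q [ 0.06  0.64 -0.29  1.85  0.27  0.7  -0.38]
third shift [  2.   -0.  -47.3] dr [-0.0005 -0.0056  0.0012]
```

View pics/a7s.png

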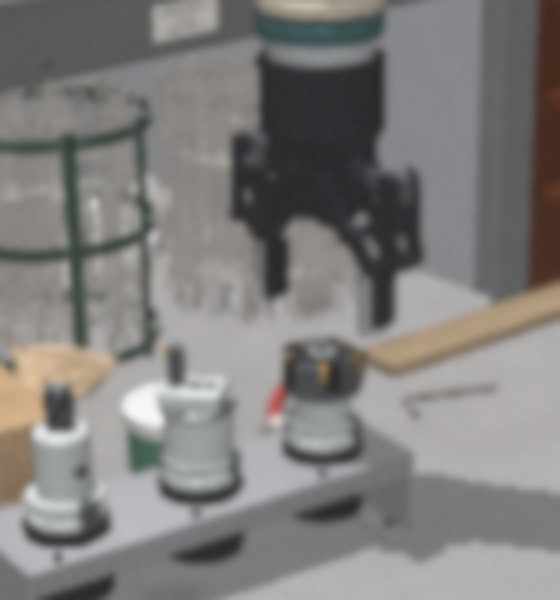

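Call:
{"api": "carry_out", "payload": {"increments": [{"dr": [0,-0.005,0],"xyz": [2,0,-15],"gripper": 0.95},{"dr": [0,-0.005,0],"xyz": [2,0,-30],"gripper": 0.95},{"dr": [0,-0.005,0],"xyz": [2,0,-42],"gripper": 0.95},{"dr": [0,-0.005,0],"xyz": [2,0,-47],"gripper": 0.95},{"dr": [0,-0.005,0],"xyz": [2,0,-47],"gripper": 0.95},{"dr": [0,-0.005,0],"xyz": [2,0,-47],"gripper": 0.95}]}}

```text
t: 8.55
tcp_pos: [0.5608, 0.043, 0.1117]
tool_rot: [0.708, 0.001, 0.706, -0.0]
ft_force: [0.3, 0.4, 0.4]
finger_gap: 0.0817
```

```bash
python3 -c "
from h import *
plan('third',z=110,yaw=0)
"
```

```text
t 8.55 tcp [560.8  43.  111.7] x [ 0.002  0.001 -1.   ] jaw yaw -0.1 F [0.3 0.4 0.4] gap 81.7 q [ 0.04  0.7  -0.26  1.88  0.3   0.59 -0.41]
third shift [-1.  -0.  -1.7] dr [-0.0009  0.0021  0.0017]
```

Call:
{"api": "carry_out", "payload": {"increments": [{"dr": [0,0,0],"xyz": [-0.7,0,-1.5],"gripper": 0.7},{"dr": [0,0,0],"xyz": [-0.7,0,-1.5],"gripper": 0.5},{"dr": [0,0,0],"xyz": [-0.7,0,-1.5],"gripper": 0.2},{"dr": [0,0,0],"xyz": [-0.7,0,-1.5],"gripper": 0.1},{"dr": [0,0,0],"xyz": [-0.7,0,-1.5],"gripper": 0.1},{"dr": [0,0,0],"xyz": [-0.7,0,-1.5],"gripper": 0.1}]}}

```text
t: 9.15
tcp_pos: [0.5601, 0.043, 0.1109]
tool_rot: [0.708, 0.001, 0.706, -0.0]
ft_force: [-1.4, 0.0, 5.8]
finger_gap: 0.048
```

```bash
python3 -c "
from h import *
plan('third',z=110,yaw=0)
"
```

```text
t 9.15 tcp [560.1  43.  110.9] x [ 0.002  0.001 -1.   ] jaw yaw -0.1 F [-1.4  0.   5.8] gap 48.0 q [ 0.04  0.71 -0.26  1.88  0.3   0.59 -0.41]
third shift [-0.3 -0.  -0.9] dr [-0.0007  0.0024  0.0019]
```

Call:
{"api": "carry_out", "payload": {"increments": [{"dr": [0,0,0],"xyz": [0,0,10],"gripper": 0.1},{"dr": [0,0,0],"xyz": [0,0,30],"gripper": 0.1},{"dr": [0,0,0],"xyz": [0,0,60],"gripper": 0.1},{"dr": [0,0,0],"xyz": [0,0,90],"gripper": 0.1},{"dr": [0,0,0],"xyz": [0,0,95],"gripper": 0.1},{"dr": [0,0,0],"xyz": [0,0,95],"gripper": 0.1}]}}

```text
t: 9.75
tcp_pos: [0.5603, 0.0429, 0.2063]
tool_rot: [0.708, 0.001, 0.706, -0.0]
ft_force: [-0.5, 0.2, -5.3]
finger_gap: 0.0481
```

```bash
python3 -c "
from h import *
plan('fix',z=200,yaw=0)
s=snapshot('scene'); crop(s,'a8s.png',150,80,290,250,4)
t=snapshot('top'); crop(t,'a8t.png',180,132,300,202,6)
"
```

```text
t 9.75 tcp [560.3  42.9 206.3] x [ 0.004  0.001 -1.   ] jaw yaw -0.1 F [-0.5  0.2 -5.3] gap 48.1 q [ 0.08  0.57 -0.32  1.81  0.24  0.79 -0.36]
fix shift [ -34.  -357.2   -6.3] dr [-0.0007  0.0038  0.0021]
```

View pics/a8s.png

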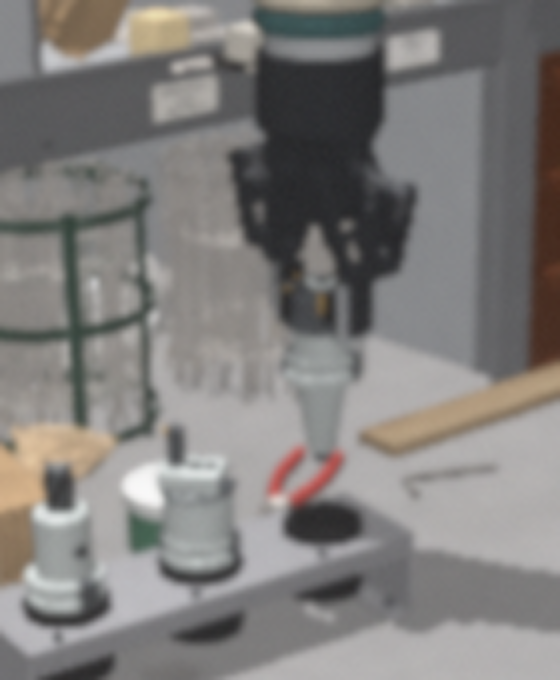

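View pics/a8t.png

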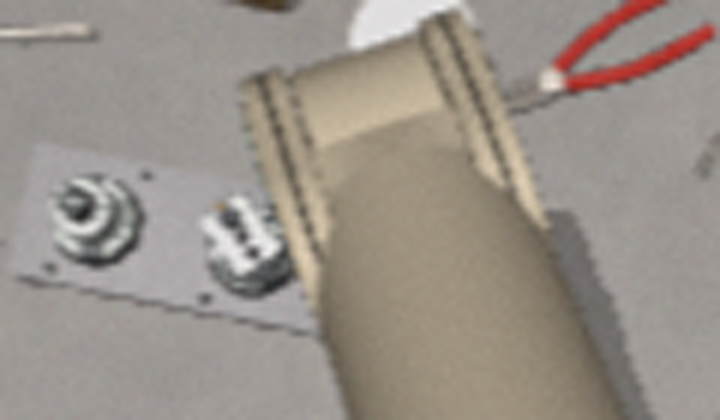

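Face mill lifted upright; third socket empty. Over to the fixture.

Call:
{"api": "carry_out", "payload": {"increments": [{"dr": [0,0,0],"xyz": [-4,-45,0],"gripper": 0.1},{"dr": [0,0,0],"xyz": [-8,-90,0],"gripper": 0.1},{"dr": [0,0,0],"xyz": [-13,-135,0],"gripper": 0.1},{"dr": [0,0,0],"xyz": [-17,-180,0],"gripper": 0.1},{"dr": [0,0,0],"xyz": [-21,-225,0],"gripper": 0.1},{"dr": [0,0,0],"xyz": [-26,-270,0],"gripper": 0.1},{"dr": [0,0,0],"xyz": [-30,-315,0],"gripper": 0.1},{"dr": [0,0.003,0.002],"xyz": [-34,-357,-5],"gripper": 0.1},{"dr": [0,0.003,0.002],"xyz": [-34,-357,-20],"gripper": 0.1},{"dr": [0,0.003,0.002],"xyz": [-34,-357,-22],"gripper": 0.1},{"dr": [0,0.003,0.002],"xyz": [-34,-357,-22],"gripper": 0.1}]}}

```text
t: 10.95
tcp_pos: [0.524, -0.3125, 0.1804]
tool_rot: [0.705, 0.001, 0.71, 0.002]
ft_force: [0.8, -0.8, -4.9]
finger_gap: 0.0482
```

```bash
python3 -c "
from h import *
plan('fix',z=110,yaw=0)
s=snapshot('scene'); crop(s,'a9s.png',270,80,370,230,5)
"
```

```text
t 10.95 tcp [ 524.  -312.5  180.4] x [-0.007  0.003 -1.   ] jaw yaw 0.1 F [ 0.8 -0.8 -4.9] gap 48.2 q [ 0.69  0.67 -0.32  1.69  0.27  0.83  0.25]
fix shift [  2.3  -1.8 -70.4] dr [-0.0035 -0.0069 -0.0014]
```

View pics/a9s.png

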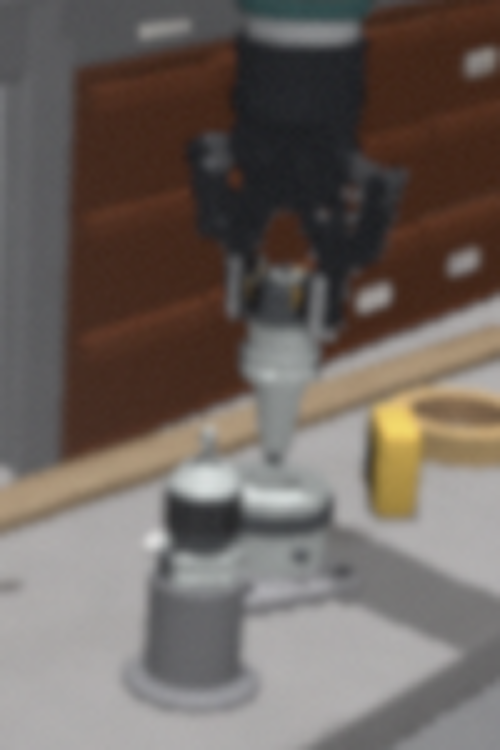

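Call:
{"api": "carry_out", "payload": {"increments": [{"dr": [0,-0.004,0],"xyz": [2,-1.8,0],"gripper": 0.1},{"dr": [0,-0.004,0],"xyz": [2,-1.8,0],"gripper": 0.1},{"dr": [0,-0.004,0],"xyz": [2,-1.8,0],"gripper": 0.1}]}}

```text
t: 11.3
tcp_pos: [0.5274, -0.3137, 0.1819]
tool_rot: [0.707, -0.0, 0.707, 0.002]
ft_force: [-0.2, -0.7, -4.1]
finger_gap: 0.048
```

```bash
python3 -c "
from h import *
plan('fix',z=110,yaw=0)
"
```

```text
t 11.3 tcp [ 527.4 -313.7  181.9] x [-0.     0.002 -1.   ] jaw yaw 0.2 F [-0.2 -0.7 -4.1] gap 48.0 q [ 0.69  0.67 -0.32  1.68  0.27  0.83  0.25]
fix shift [ -1.1  -0.6 -71.9] dr [-0.0021 -0.0004 -0.0034]
```

Call:
{"api": "carry_out", "payload": {"increments": [{"dr": [-0.002,0,-0.003],"xyz": [-0.7,-0.5,-13],"gripper": 0.1},{"dr": [-0.002,0,-0.003],"xyz": [-0.7,-0.5,-26],"gripper": 0.1},{"dr": [-0.002,0,-0.003],"xyz": [-0.7,-0.5,-38],"gripper": 0.1},{"dr": [-0.002,0,-0.003],"xyz": [-0.7,-0.5,-48],"gripper": 0.1},{"dr": [-0.002,0,-0.003],"xyz": [-0.7,-0.5,-48],"gripper": 0.1}]}}

```text
t: 11.8
tcp_pos: [0.5253, -0.3136, 0.1316]
tool_rot: [0.706, 0.001, 0.709, 0.001]
ft_force: [0.1, -0.2, -3.6]
finger_gap: 0.0482
```

```bash
python3 -c "
from h import *
plan('fix',z=110,yaw=0)
"
```

```text
t 11.8 tcp [ 525.3 -313.6  131.6] x [-0.004  0.002 -1.   ] jaw yaw 0.0 F [ 0.1 -0.2 -3.6] gap 48.2 q [ 0.67  0.74 -0.3   1.72  0.3   0.73  0.23]
fix shift [  1.   -0.7 -21.6] dr [-0.0021 -0.0041 -0.0006]
```

Call:
{"api": "carry_out", "payload": {"increments": [{"dr": [-0.001,-0.003,0],"xyz": [1.2,-0.5,-6],"gripper": 0.1},{"dr": [-0.001,-0.003,0],"xyz": [1.2,-0.5,-12],"gripper": 0.1},{"dr": [-0.001,-0.003,0],"xyz": [1.2,-0.5,-17],"gripper": 0.1},{"dr": [-0.001,-0.003,0],"xyz": [1.2,-0.5,-19],"gripper": 0.1},{"dr": [-0.001,-0.003,0],"xyz": [1.2,-0.5,-19],"gripper": 0.1}]}}

```text
t: 12.3
tcp_pos: [0.5265, -0.3143, 0.1124]
tool_rot: [0.707, 0.0, 0.708, 0.0]
ft_force: [0.8, -1.6, -5.5]
finger_gap: 0.0481
```

Call:
{"api": "carry_out", "payload": {"increments": [{"dr": [0,0,0],"xyz": [0,0,-1.2],"gripper": 0.1},{"dr": [0,0,0],"xyz": [0,0,-1.2],"gripper": 0.95},{"dr": [0,0,0],"xyz": [0,0,-1.2],"gripper": 0.95},{"dr": [0,0,0],"xyz": [0,0,-1.2],"gripper": 0.95},{"dr": [0,0,0],"xyz": [0,0,-1.2],"gripper": 0.95},{"dr": [0,0,0],"xyz": [0,0,20],"gripper": 0.95},{"dr": [0,0,0],"xyz": [0,0,60],"gripper": 0.95},{"dr": [0,0,0],"xyz": [0,0,90],"gripper": 0.95},{"dr": [0,0,0],"xyz": [0,0,90],"gripper": 0.95}]}}

```text
t: 13.2
tcp_pos: [0.5293, -0.3154, 0.2072]
tool_rot: [0.71, -0.001, 0.705, -0.001]
ft_force: [0.3, 0.4, 1.2]
finger_gap: 0.0814
```

```bash
python3 -c "
from h import *
plan('second',z=200,yaw=0)
plan('second',z=200,yaw=38)
s=snapshot('scene'); crop(s,'b1s.png',270,80,370,230,5)
t=snapshot('top'); im=t['frame'][...,::-1][155:200,185:260]; 
cv2.imwrite('pics/b1t.png',cv2.resize(im,None,fx=10,fy=10,interpolation=cv2.INTER_CUBIC))
"
```

```text
t 13.2 tcp [ 529.3 -315.4  207.2] x [ 0.007 -0.003 -1.   ] jaw yaw 0.0 F [0.3 0.4 1.2] gap 81.4 q [ 0.7   0.64 -0.33  1.66  0.26  0.87  0.26]
second shift [ 45.4 447.   -7.2] dr [ 0.0033  0.007  -0.0003]
t 13.2 tcp [ 529.3 -315.4  207.2] x [ 0.007 -0.003 -1.   ] jaw yaw 0.0 F [0.3 0.4 1.2] gap 81.4 q [ 0.7   0.64 -0.33  1.66  0.26  0.87  0.26]
second shift [ 45.4 447.   -7.2] dr [0.0009 0.0078 0.6629]
```

View pics/b1s.png

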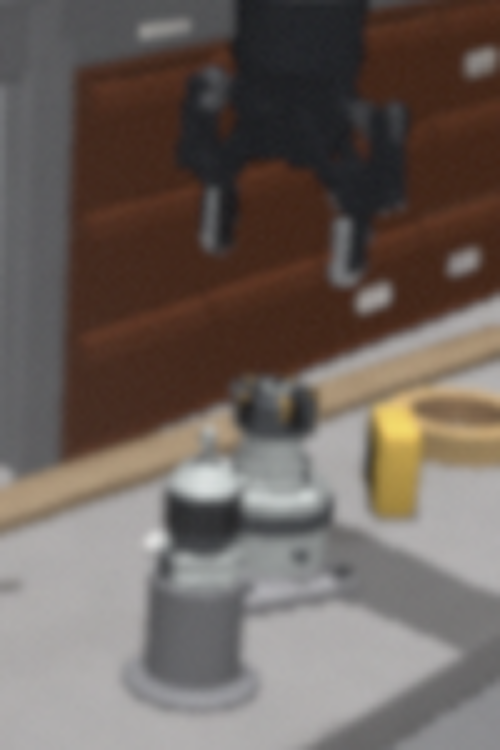

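View pics/b1t.png

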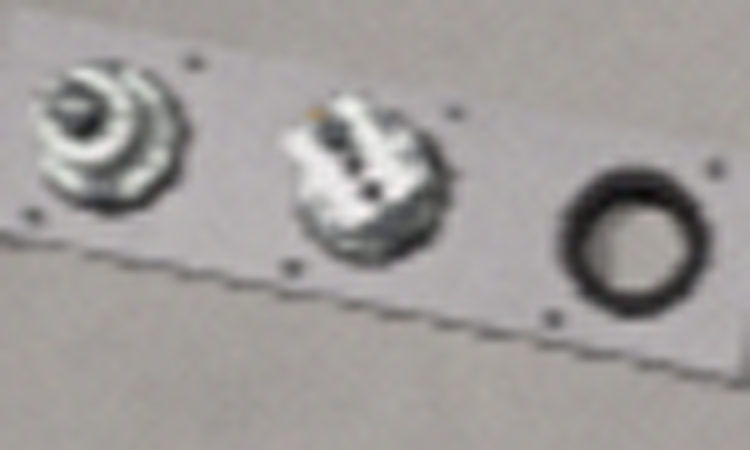

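```bash
python3 -c "
from h import *
t=snapshot('top'); print(ray(t,[(248.25,178.75)],.066)*1e3)
"
```

```text
[[559.62499068  41.70051801  66.        ]]
```

Call:
{"api": "carry_out", "payload": {"increments": [{"dr": [0,0,0.06],"xyz": [4,40,0],"gripper": 0.9},{"dr": [0,0,0.13],"xyz": [9,89,0],"gripper": 0.9},{"dr": [0,0.003,0.19],"xyz": [14,134,0],"gripper": 0.9},{"dr": [0,0.004,0.25],"xyz": [18,179,0],"gripper": 0.9},{"dr": [0,0.005,0.32],"xyz": [23,224,0],"gripper": 0.9},{"dr": [0,0.006,0.38],"xyz": [27,268,0],"gripper": 0.9},{"dr": [0,0.007,0.44],"xyz": [32,313,0],"gripper": 0.9},{"dr": [0,0.007,0.51],"xyz": [36,358,0],"gripper": 0.9},{"dr": [0,0.007,0.57],"xyz": [41,402,0],"gripper": 0.9},{"dr": [0.001,0.007,0.628],"xyz": [45.4,447,0],"gripper": 0.9},{"dr": [0.001,0.007,0.628],"xyz": [45.4,447,-20],"gripper": 0.9},{"dr": [0.001,0.007,0.628],"xyz": [45.4,447,-30],"gripper": 0.9}]}}

```text
t: 14.55
tcp_pos: [0.5695, 0.1339, 0.1693]
tool_rot: [0.667, -0.219, 0.677, 0.22]
ft_force: [0.4, -0.9, -0.5]
finger_gap: 0.0769
```

Call:
{"api": "carry_out", "payload": {"increments": [{"dr": [0,0,0],"xyz": [0,0,0],"gripper": 0.9},{"dr": [0,0,0],"xyz": [0,0,0],"gripper": 0.9}]}}

```text
t: 14.75
tcp_pos: [0.5688, 0.1323, 0.1682]
tool_rot: [0.666, -0.218, 0.678, 0.219]
ft_force: [0.0, 0.3, -0.4]
finger_gap: 0.0769
```

```bash
python3 -c "
from h import *
plan('second',z=107,yaw=36)
s=snapshot('scene'); crop(s,'b2s.png',150,100,290,250,4)
"
```

```text
t 14.75 tcp [568.8 132.3 168.2] x [-0.016 -0.004 -1.   ] jaw yaw 36.1 F [ 0.   0.3 -0.4] gap 76.9 q [ 0.01  0.68 -0.46  1.76  0.39  0.81 -0.01]
second shift [  5.9  -0.7 -61.2] dr [ 0.0037 -0.0161 -0.0014]
```

View pics/b2s.png

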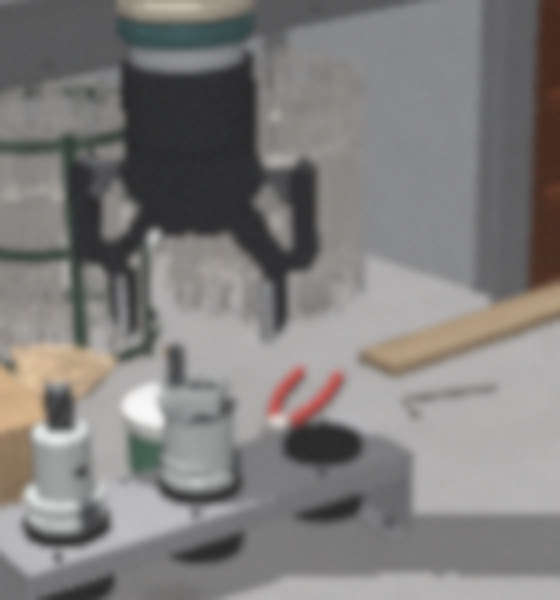

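Call:
{"api": "carry_out", "payload": {"increments": [{"dr": [0.003,-0.014,-0.001],"xyz": [6,-0.7,0],"gripper": 0.9},{"dr": [0.003,-0.014,-0.001],"xyz": [6,-0.7,0],"gripper": 0.9},{"dr": [0.003,-0.014,-0.001],"xyz": [6,-0.7,-12],"gripper": 0.9},{"dr": [0.003,-0.014,-0.001],"xyz": [6,-0.7,-26],"gripper": 0.9},{"dr": [0.003,-0.014,-0.001],"xyz": [6,-0.7,-40],"gripper": 0.9},{"dr": [0.003,-0.014,-0.001],"xyz": [6,-0.7,-52],"gripper": 0.9},{"dr": [0.003,-0.014,-0.001],"xyz": [6,-0.7,-60],"gripper": 0.9},{"dr": [0.003,-0.014,-0.001],"xyz": [6,-0.7,-60],"gripper": 0.9},{"dr": [0.003,-0.014,-0.001],"xyz": [6,-0.7,-60],"gripper": 0.9}]}}

```text
t: 15.7
tcp_pos: [0.5755, 0.132, 0.1088]
tool_rot: [0.672, -0.219, 0.673, 0.219]
ft_force: [-0.3, -0.4, -1.0]
finger_gap: 0.0767
```

```bash
python3 -c "
from h import *
plan('second',z=107,yaw=36)
s=snapshot('scene'); crop(s,'b3s.png',150,100,290,250,4)
"
```

```text
t 15.7 tcp [575.5 132.  108.8] x [-0.001 -0.    -1.   ] jaw yaw 36.0 F [-0.3 -0.4 -1. ] gap 76.7 q [-0.02  0.76 -0.41  1.8   0.46  0.68 -0.06]
second shift [-0.8 -0.4 -1.8] dr [ 0.     -0.0006 -0.0005]
```

View pics/b3s.png

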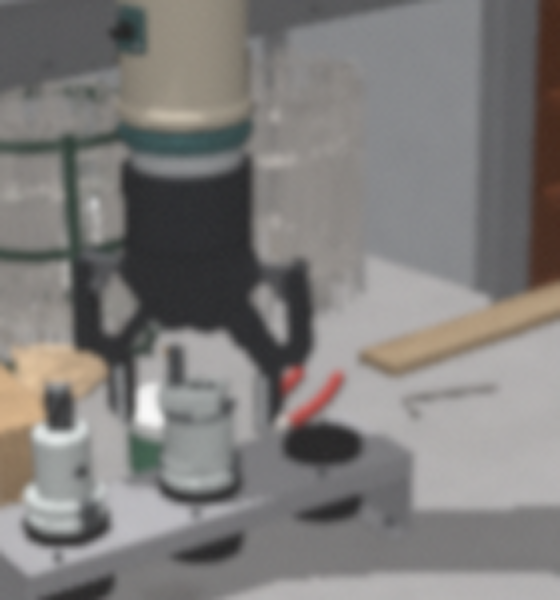

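Call:
{"api": "carry_out", "payload": {"increments": [{"dr": [0,0,0],"xyz": [-0.7,-0.4,-2],"gripper": 0.7},{"dr": [0,0,0],"xyz": [-0.7,-0.4,-2],"gripper": 0.5},{"dr": [0,0,0],"xyz": [-0.7,-0.4,-2],"gripper": 0.2},{"dr": [0,0,0],"xyz": [-0.7,-0.4,-2],"gripper": 0.1},{"dr": [0,0,0],"xyz": [-0.7,-0.4,-2],"gripper": 0.1},{"dr": [0,0,0],"xyz": [-0.7,-0.4,-2],"gripper": 0.1}]}}

```text
t: 16.35
tcp_pos: [0.5753, 0.1318, 0.108]
tool_rot: [0.673, -0.219, 0.672, 0.219]
ft_force: [-1.1, -0.2, 6.1]
finger_gap: 0.0419
```

```bash
python3 -c "
from h import *
plan('second',z=107,yaw=36)
"
```

```text
t 16.35 tcp [575.3 131.8 108. ] x [ 0.001  0.    -1.   ] jaw yaw 36.0 F [-1.1 -0.2  6.1] gap 41.9 q [-0.02  0.76 -0.41  1.8   0.46  0.67 -0.06]
second shift [-0.6 -0.2 -1. ] dr [-0.0002  0.001  -0.0004]
```

Call:
{"api": "carry_out", "payload": {"increments": [{"dr": [0,0,0],"xyz": [0,0,10],"gripper": 0.1},{"dr": [0,0,0],"xyz": [0,0,30],"gripper": 0.1},{"dr": [0,0,0],"xyz": [0,0,60],"gripper": 0.1},{"dr": [0,0,0],"xyz": [0,0,80],"gripper": 0.1},{"dr": [0,0,0],"xyz": [0,0,80],"gripper": 0.1},{"dr": [0,0,0],"xyz": [-7,-44,80],"gripper": 0.1},{"dr": [0,0,0],"xyz": [-15,-89,80],"gripper": 0.1},{"dr": [0,0,0],"xyz": [-15,-89,76],"gripper": 0.1},{"dr": [0,0,0],"xyz": [-15,-89,74],"gripper": 0.1},{"dr": [0,0,0],"xyz": [-15,-89,74],"gripper": 0.1},{"dr": [0,0,0],"xyz": [-15,-89,74],"gripper": 0.1}]}}

```text
t: 17.45
tcp_pos: [0.56, 0.0444, 0.1815]
tool_rot: [0.672, -0.219, 0.672, 0.22]
ft_force: [0.1, -0.2, -5.5]
finger_gap: 0.0413
```

```bash
python3 -c "
from h import *
plan('third',z=108,yaw=36)
s=snapshot('scene'); crop(s,'b4s.png',150,100,290,250,4)
"
```

```text
t 17.45 tcp [560.   44.4 181.5] x [ 0.     0.001 -1.   ] jaw yaw 36.2 F [ 0.1 -0.2 -5.5] gap 41.3 q [ 0.18  0.63 -0.48  1.83  0.4   0.78  0.13]
third shift [ -0.2  -1.4 -73.5] dr [-0.0012  0.0002 -0.0026]
```

View pics/b4s.png

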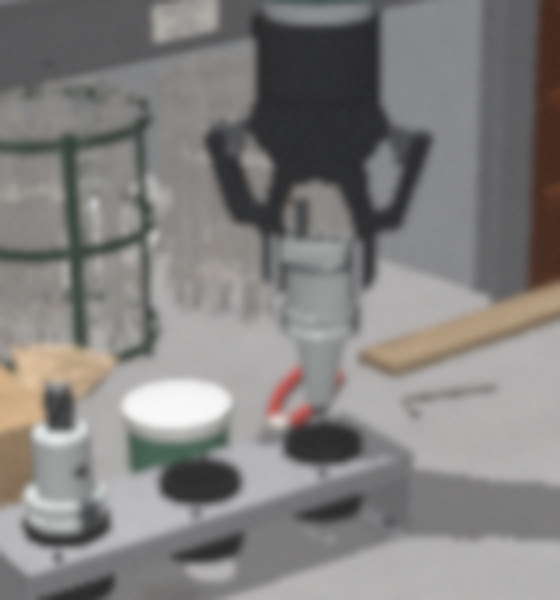

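Upright, over the third socket. Lower.

Call:
{"api": "carry_out", "payload": {"increments": [{"dr": [0,0,0],"xyz": [0,-1.5,-13],"gripper": 0.1},{"dr": [0,0,0],"xyz": [0,-1.5,-26],"gripper": 0.1},{"dr": [0,0,0],"xyz": [0,-1.5,-38],"gripper": 0.1},{"dr": [0,0,0],"xyz": [0,-1.5,-50],"gripper": 0.1},{"dr": [0,0,0],"xyz": [0,-1.5,-50],"gripper": 0.1}]}}

```text
t: 18.0
tcp_pos: [0.5586, 0.0426, 0.1294]
tool_rot: [0.671, -0.219, 0.673, 0.22]
ft_force: [-0.1, -0.2, -6.1]
finger_gap: 0.0415
```

```bash
python3 -c "
from h import *
plan('third',z=108,yaw=36)
"
```

```text
t 18.0 tcp [558.6  42.6 129.4] x [-0.004  0.    -1.   ] jaw yaw 36.2 F [-0.1 -0.2 -6.1] gap 41.5 q [ 0.15  0.7  -0.44  1.87  0.45  0.67  0.08]
third shift [  1.2   0.4 -21.4] dr [-0.0004 -0.0037 -0.0029]
```

Call:
{"api": "carry_out", "payload": {"increments": [{"dr": [0,-0.003,0],"xyz": [1.4,0.2,-6],"gripper": 0.1},{"dr": [0,-0.003,0],"xyz": [1.4,0.2,-12],"gripper": 0.1},{"dr": [0,-0.003,0],"xyz": [1.4,0.2,-17],"gripper": 0.1},{"dr": [0,-0.003,0],"xyz": [1.4,0.2,-19],"gripper": 0.1},{"dr": [0,-0.003,0],"xyz": [1.4,0.2,-19],"gripper": 0.1}]}}

```text
t: 18.5
tcp_pos: [0.5599, 0.0427, 0.1102]
tool_rot: [0.672, -0.219, 0.672, 0.22]
ft_force: [-0.2, 0.3, -6.5]
finger_gap: 0.0412
```

Call:
{"api": "carry_out", "payload": {"increments": [{"dr": [0,0,0],"xyz": [0,0,-1.5],"gripper": 0.1},{"dr": [0,0,0],"xyz": [0,0,-1.5],"gripper": 0.9},{"dr": [0,0,0],"xyz": [0,0,-1.5],"gripper": 0.9},{"dr": [0,0,0],"xyz": [0,0,-1.5],"gripper": 0.9},{"dr": [0,0,0],"xyz": [0,0,-1.5],"gripper": 0.9},{"dr": [0,0,0],"xyz": [0,0,20],"gripper": 0.9},{"dr": [0,0,0],"xyz": [0,0,60],"gripper": 0.9},{"dr": [0,0,0],"xyz": [0,0,90],"gripper": 0.8},{"dr": [0,0,0],"xyz": [0,0,95],"gripper": 0.8},{"dr": [0,0,0],"xyz": [0,0,95],"gripper": 0.8}]}}

```text
t: 19.5
tcp_pos: [0.5605, 0.0427, 0.2062]
tool_rot: [0.673, -0.219, 0.672, 0.219]
ft_force: [-1.0, 0.4, -0.4]
finger_gap: 0.0682
```

```bash
python3 -c "
from h import *
plan('first',z=200,yaw=5)
s=snapshot('scene'); crop(s,'b5s.png',150,100,290,250,4)
"
```

```text
t 19.5 tcp [560.5  42.7 206.2] x [ 0.001  0.    -1.   ] jaw yaw 36.1 F [-1.   0.4 -0.4] gap 68.2 q [ 0.2   0.6  -0.5   1.81  0.37  0.83  0.15]
first shift [ 29.  177.6  -6.2] dr [ 1.000e-04  1.500e-03 -5.437e-01]
```

View pics/b5s.png

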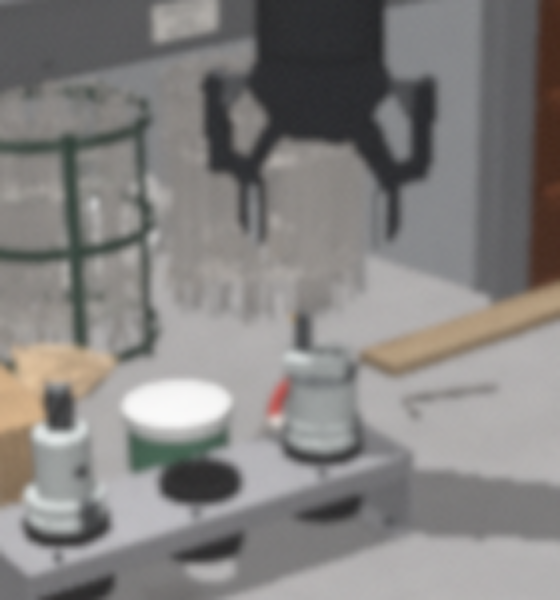

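Call:
{"api": "carry_out", "payload": {"increments": [{"dr": [0,0,-0.1],"xyz": [6,36,0],"gripper": 0.8},{"dr": [0,0,-0.22],"xyz": [12,72,0],"gripper": 0.8},{"dr": [0,0,-0.33],"xyz": [18,108,0],"gripper": 0.8},{"dr": [0,0,-0.44],"xyz": [24,144,0],"gripper": 0.8},{"dr": [0,0,-0.544],"xyz": [29.3,177.6,0],"gripper": 0.8},{"dr": [0,0,-0.544],"xyz": [29.3,177.6,-20],"gripper": 0.8},{"dr": [0,0,-0.544],"xyz": [29.3,177.6,-36],"gripper": 0.8},{"dr": [0,0,-0.544],"xyz": [29.3,177.6,-36],"gripper": 0.8},{"dr": [0,0,-0.544],"xyz": [29.3,177.6,-36],"gripper": 0.8}]}}

```text
t: 20.45
tcp_pos: [0.5884, 0.2196, 0.1678]
tool_rot: [0.705, -0.031, 0.708, 0.031]
ft_force: [-0.6, 0.1, -0.8]
finger_gap: 0.0685
```

```bash
python3 -c "
from h import *
plan('first',z=110,yaw=5)
s=snapshot('scene'); crop(s,'b6s.png',110,100,250,250,4)
"
```

```text
t 20.45 tcp [588.4 219.6 167.8] x [-0.003 -0.001 -1.   ] jaw yaw 5.0 F [-0.6  0.1 -0.8] gap 68.5 q [-0.21  0.71 -0.32  1.65  0.28  0.83 -0.56]
first shift [  1.1   0.7 -57.8] dr [ 0.0007 -0.0033  0.0003]
```

View pics/b6s.png

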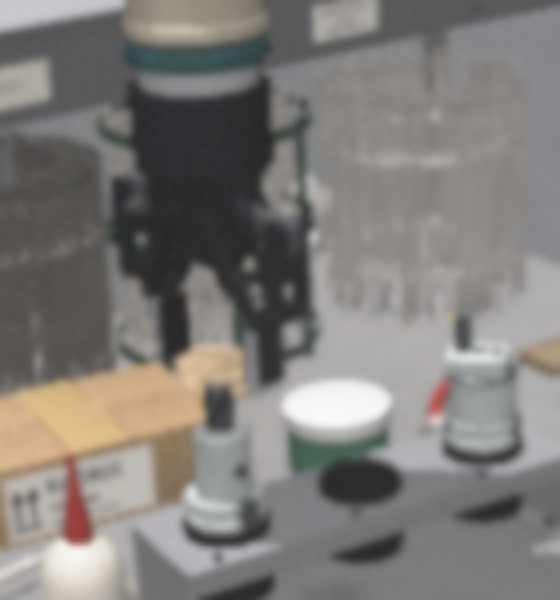

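Call:
{"api": "carry_out", "payload": {"increments": [{"dr": [0,-0.003,0],"xyz": [1.5,0.8,-14],"gripper": 0.8},{"dr": [0,-0.003,0],"xyz": [1.5,0.8,-28],"gripper": 0.8},{"dr": [0,-0.003,0],"xyz": [1.5,0.8,-42],"gripper": 0.8},{"dr": [0,-0.003,0],"xyz": [1.5,0.8,-53],"gripper": 0.8},{"dr": [0,-0.003,0],"xyz": [1.5,0.8,-57],"gripper": 0.8},{"dr": [0,-0.003,0],"xyz": [1.5,0.8,-57],"gripper": 0.8},{"dr": [0,-0.003,0],"xyz": [1.5,0.8,-57],"gripper": 0.8}]}}

```text
t: 21.2
tcp_pos: [0.5907, 0.2208, 0.1119]
tool_rot: [0.707, -0.03, 0.706, 0.031]
ft_force: [0.2, 0.3, 1.0]
finger_gap: 0.0686
```

```bash
python3 -c "
from h import *
plan('first',z=110,yaw=5)
"
```

```text
t 21.2 tcp [590.7 220.8 111.9] x [ 0.002  0.001 -1.   ] jaw yaw 5.0 F [0.2 0.3 1. ] gap 68.6 q [-0.23  0.78 -0.29  1.69  0.31  0.72 -0.59]
first shift [-1.2 -0.5 -1.9] dr [-0.0005  0.0019  0.0006]
```

Call:
{"api": "carry_out", "payload": {"increments": [{"dr": [0,0,0],"xyz": [-0.8,-0.4,-1.5],"gripper": 0.5},{"dr": [0,0,0],"xyz": [-0.8,-0.4,-1.5],"gripper": 0.3},{"dr": [0,0,0],"xyz": [-0.8,-0.4,-1.5],"gripper": 0.1},{"dr": [0,0,0],"xyz": [-0.8,-0.4,-1.5],"gripper": 0.05},{"dr": [0,0,0],"xyz": [-0.8,-0.4,-1.5],"gripper": 0.05},{"dr": [0,0,0],"xyz": [-0.8,-0.4,-1.5],"gripper": 0.05}]}}

```text
t: 21.8
tcp_pos: [0.59, 0.2205, 0.1111]
tool_rot: [0.707, -0.03, 0.706, 0.031]
ft_force: [-1.3, -0.3, 6.0]
finger_gap: 0.031
```

```bash
python3 -c "
from h import *
plan('first',z=110,yaw=5)
s=snapshot('scene'); crop(s,'b7s.png',110,100,250,250,4)
"
```

```text
t 21.8 tcp [590.  220.5 111.1] x [ 0.002  0.001 -1.   ] jaw yaw 5.0 F [-1.3 -0.3  6. ] gap 31.0 q [-0.23  0.78 -0.29  1.69  0.31  0.71 -0.59]
first shift [-0.5 -0.2 -1.1] dr [-0.0005  0.0023  0.0006]
```

View pics/b7s.png

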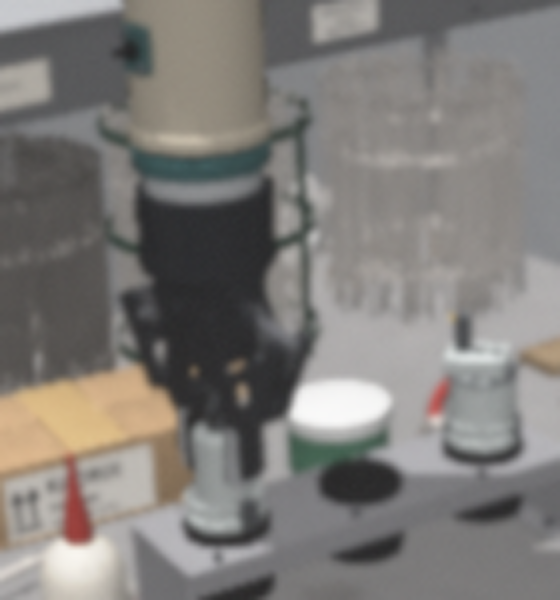

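Gripped. Lift and shift to the middle socket.

Call:
{"api": "carry_out", "payload": {"increments": [{"dr": [0,0,0],"xyz": [0,0,10],"gripper": 0.05},{"dr": [0,0,0],"xyz": [0,0,30],"gripper": 0.05},{"dr": [0,0,0],"xyz": [0,0,60],"gripper": 0.05},{"dr": [0,0,0],"xyz": [0,0,80],"gripper": 0.05},{"dr": [0,0,0],"xyz": [0,0,80],"gripper": 0.05},{"dr": [0,0,0],"xyz": [-7,-44,80],"gripper": 0.05},{"dr": [0,0,0],"xyz": [-15,-88.7,80],"gripper": 0.05},{"dr": [0,0,0],"xyz": [-15,-88.7,76],"gripper": 0.05},{"dr": [0,0,0],"xyz": [-15,-88.7,74],"gripper": 0.05},{"dr": [0,0,0],"xyz": [-15,-88.7,74],"gripper": 0.05},{"dr": [0,0,0],"xyz": [-15,-88.7,74],"gripper": 0.05}]}}

```text
t: 22.95
tcp_pos: [0.5746, 0.1333, 0.1845]
tool_rot: [0.707, -0.031, 0.706, 0.032]
ft_force: [0.1, 0.3, -6.1]
finger_gap: 0.0312
```

```bash
python3 -c "
from h import *
plan('second',z=111,yaw=5)
s=snapshot('scene'); crop(s,'b8s.png',110,100,250,250,4)
"
```

```text
t 22.95 tcp [574.6 133.3 184.5] x [ 0.001  0.001 -1.   ] jaw yaw 5.1 F [ 0.1  0.3 -6.1] gap 31.2 q [-0.06  0.64 -0.33  1.75  0.27  0.8  -0.44]
second shift [  0.1  -1.7 -73.5] dr [-0.0014  0.0015 -0.0015]
```

View pics/b8s.png

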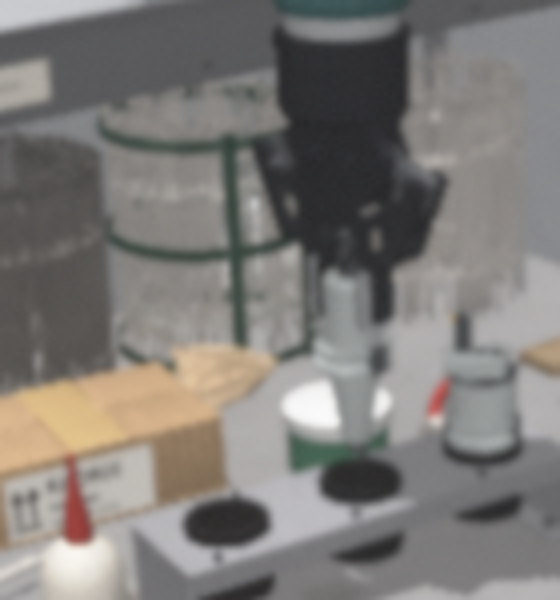

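Call:
{"api": "carry_out", "payload": {"increments": [{"dr": [0,0,0],"xyz": [0.2,-1.6,-13],"gripper": 0.05},{"dr": [0,0,0],"xyz": [0.2,-1.6,-26],"gripper": 0.05},{"dr": [0,0,0],"xyz": [0.2,-1.6,-38],"gripper": 0.05},{"dr": [0,0,0],"xyz": [0.2,-1.6,-50],"gripper": 0.05},{"dr": [0,0,0],"xyz": [0.2,-1.6,-50],"gripper": 0.05}]}}

```text
t: 23.5
tcp_pos: [0.5734, 0.1312, 0.1322]
tool_rot: [0.706, -0.031, 0.707, 0.031]
ft_force: [-0.3, 0.5, -6.2]
finger_gap: 0.0311
```

```bash
python3 -c "
from h import *
plan('second',z=111,yaw=5)
"
```

```text
t 23.5 tcp [573.4 131.2 132.2] x [-0.003  0.    -1.   ] jaw yaw 5.1 F [-0.3  0.5 -6.2] gap 31.1 q [-0.08  0.71 -0.3   1.79  0.31  0.69 -0.47]
second shift [  1.3   0.4 -21.2] dr [-0.     -0.0026 -0.0017]
```

Call:
{"api": "carry_out", "payload": {"increments": [{"dr": [0,-0.002,0],"xyz": [1.5,0.5,-6],"gripper": 0.05},{"dr": [0,-0.002,0],"xyz": [1.5,0.5,-12],"gripper": 0.05},{"dr": [0,-0.002,0],"xyz": [1.5,0.5,-17],"gripper": 0.05},{"dr": [0,-0.002,0],"xyz": [1.5,0.5,-19],"gripper": 0.05},{"dr": [0,-0.002,0],"xyz": [1.5,0.5,-19],"gripper": 0.05}]}}

```text
t: 24.0
tcp_pos: [0.5748, 0.1316, 0.113]
tool_rot: [0.706, -0.031, 0.707, 0.031]
ft_force: [-0.3, -0.4, -5.7]
finger_gap: 0.031
```

Call:
{"api": "carry_out", "payload": {"increments": [{"dr": [0,0,0],"xyz": [0,0,-1.5],"gripper": 0.05},{"dr": [0,0,0],"xyz": [0,0,-1.5],"gripper": 0.7},{"dr": [0,0,0],"xyz": [0,0,-1.5],"gripper": 0.7},{"dr": [0,0,0],"xyz": [0,0,-1.5],"gripper": 0.7},{"dr": [0,0,0],"xyz": [0,0,-1.5],"gripper": 0.7},{"dr": [0,0,0],"xyz": [0,0,20],"gripper": 0.7},{"dr": [0,0,0],"xyz": [0,0,60],"gripper": 0.8},{"dr": [0,0,0],"xyz": [0,0,90],"gripper": 0.8},{"dr": [0,0,0],"xyz": [0,0,95],"gripper": 0.8},{"dr": [0,0,0],"xyz": [0,0,95],"gripper": 0.8}]}}

```text
t: 25.0
tcp_pos: [0.5754, 0.1317, 0.2092]
tool_rot: [0.707, -0.031, 0.706, 0.031]
ft_force: [-0.4, 1.2, -0.4]
finger_gap: 0.0683
```

```bash
python3 -c "
from h import *
plan('stand',z=200,yaw=0)
s=snapshot('scene'); crop(s,'b9s.png',110,100,250,250,4)
"
```

```text
t 25.0 tcp [575.4 131.7 209.2] x [ 0.002  0.    -1.   ] jaw yaw 5.1 F [-0.4  1.2 -0.4] gap 68.3 q [-0.05  0.61 -0.35  1.73  0.26  0.85 -0.43]
stand shift [-101.2 -302.7   -9.2] dr [-0.0003  0.0017 -0.0888]
```

View pics/b9s.png

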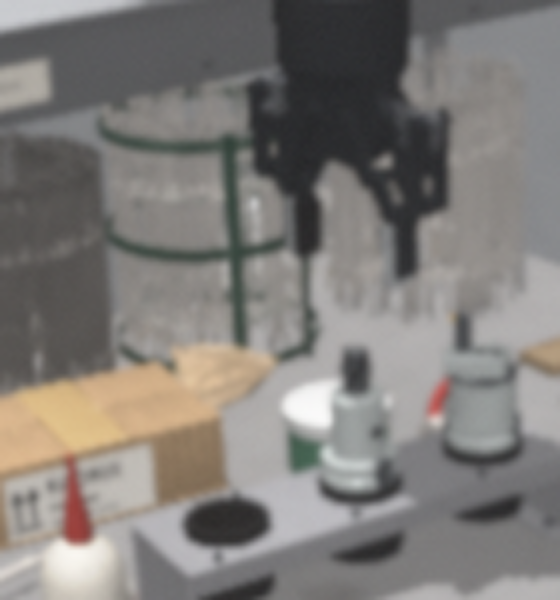

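End mill seated in the middle. Now the drill chuck on the stand.

Call:
{"api": "carry_out", "payload": {"increments": [{"dr": [0,0,-0.02],"xyz": [-14,-43,0],"gripper": 0.8},{"dr": [0,0,-0.03],"xyz": [-29,-86,0],"gripper": 0.8},{"dr": [0,0,-0.05],"xyz": [-43,-130,0],"gripper": 0.8},{"dr": [0,0,-0.06],"xyz": [-58,-173,0],"gripper": 0.8},{"dr": [0,0,-0.07],"xyz": [-72,-216,0],"gripper": 0.8},{"dr": [0,0,-0.08],"xyz": [-87,-260,0],"gripper": 0.8},{"dr": [0,0.001,-0.089],"xyz": [-101.2,-302.7,0],"gripper": 0.8},{"dr": [0,0.001,-0.089],"xyz": [-101.2,-302.7,-25],"gripper": 0.8},{"dr": [0,0.001,-0.089],"xyz": [-101.2,-302.7,-34],"gripper": 0.8},{"dr": [0,0.001,-0.089],"xyz": [-101.2,-302.7,-34],"gripper": 0.8},{"dr": [0,0.001,-0.089],"xyz": [-101.2,-302.7,-34],"gripper": 0.8}]}}

```text
t: 26.15
tcp_pos: [0.4737, -0.1696, 0.1736]
tool_rot: [0.706, -0.001, 0.708, 0.001]
ft_force: [0.5, 1.0, 0.1]
finger_gap: 0.0682
```

```bash
python3 -c "
from h import *
plan('stand',z=110,yaw=0)
"
```

```text
t 26.15 tcp [ 473.7 -169.6  173.6] x [-0.003  0.001 -1.   ] jaw yaw 0.2 F [0.5 1.  0.1] gap 68.2 q [ 0.51  0.55 -0.32  1.99  0.28  0.64  0.01]
stand shift [  0.5  -1.4 -63.6] dr [-0.0009 -0.0026 -0.0027]
```

Call:
{"api": "carry_out", "payload": {"increments": [{"dr": [0,-0.002,-0.002],"xyz": [0.5,-1.4,-14],"gripper": 0.8},{"dr": [0,-0.002,-0.002],"xyz": [0.5,-1.4,-28],"gripper": 0.8},{"dr": [0,-0.002,-0.002],"xyz": [0.5,-1.4,-42],"gripper": 0.8},{"dr": [0,-0.002,-0.002],"xyz": [0.5,-1.4,-55],"gripper": 0.8},{"dr": [0,-0.002,-0.002],"xyz": [0.5,-1.4,-63],"gripper": 0.8},{"dr": [0,-0.002,-0.002],"xyz": [0.5,-1.4,-63],"gripper": 0.8},{"dr": [0,-0.002,-0.002],"xyz": [0.5,-1.4,-63],"gripper": 0.8}]}}

```text
t: 26.85
tcp_pos: [0.4748, -0.1705, 0.111]
tool_rot: [0.707, -0.0, 0.707, 0.001]
ft_force: [-0.2, -0.5, -0.8]
finger_gap: 0.0682
```

```bash
python3 -c "
from h import *
plan('stand',z=110,yaw=0)
"
```

```text
t 26.85 tcp [ 474.8 -170.5  111. ] x [ 0.     0.001 -1.   ] jaw yaw 0.1 F [-0.2 -0.5 -0.8] gap 68.2 q [ 0.47  0.65 -0.26  2.04  0.33  0.49 -0.04]
stand shift [-0.6 -0.5 -1. ] dr [-0.0009  0.     -0.0019]
```

Call:
{"api": "carry_out", "payload": {"increments": [{"dr": [0,0,0],"xyz": [-0.5,-0.5,-0.5],"gripper": 0.5},{"dr": [0,0,0],"xyz": [-0.5,-0.5,-0.5],"gripper": 0.3},{"dr": [0,0,0],"xyz": [-0.5,-0.5,-0.5],"gripper": 0.1},{"dr": [0,0,0],"xyz": [-0.5,-0.5,-0.5],"gripper": 0.1},{"dr": [0,0,0],"xyz": [-0.5,-0.5,-0.5],"gripper": 0.1},{"dr": [0,0,0],"xyz": [-0.5,-0.5,-0.5],"gripper": 0.1}]}}

```text
t: 27.45
tcp_pos: [0.4744, -0.1711, 0.1115]
tool_rot: [0.707, -0.0, 0.707, 0.001]
ft_force: [-1.4, 0.9, 6.0]
finger_gap: 0.0392
```

Call:
{"api": "carry_out", "payload": {"increments": [{"dr": [0,0,0],"xyz": [0,0,10],"gripper": 0.1},{"dr": [0,0,0],"xyz": [0,0,30],"gripper": 0.1},{"dr": [0,0,0],"xyz": [0,0,60],"gripper": 0.1},{"dr": [0,0,0],"xyz": [0,0,95],"gripper": 0.1},{"dr": [0,0,0],"xyz": [0,0,130],"gripper": 0.1},{"dr": [0,0,0],"xyz": [0,0,155],"gripper": 0.1},{"dr": [0,0,0],"xyz": [0,0,165],"gripper": 0.1},{"dr": [0,0,0],"xyz": [0,0,165],"gripper": 0.1}]}}

```text
t: 28.25
tcp_pos: [0.4747, -0.1714, 0.2777]
tool_rot: [0.708, -0.001, 0.706, 0.0]
ft_force: [0.3, 0.1, -4.3]
finger_gap: 0.0392
```

```bash
python3 -c "
from h import *
plan('first',z=275,yaw=5)
s=snapshot('scene'); crop(s,'c1s.png',270,40,370,230,4)
"
```

```text
t 28.25 tcp [ 474.7 -171.4  277.7] x [ 0.003 -0.001 -1.   ] jaw yaw 0.1 F [ 0.3  0.1 -4.3] gap 39.2 q [ 0.57  0.41 -0.38  1.88  0.19  0.89  0.09]
first shift [114.8 391.7  -2.7] dr [0.0005 0.003  0.0861]
```

View pics/c1s.png

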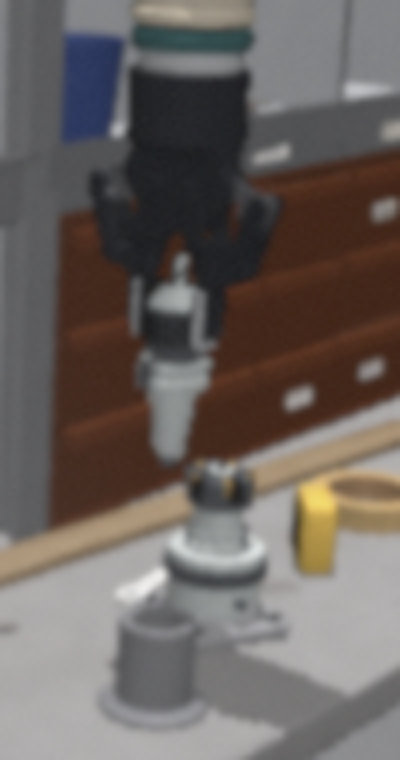

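Call:
{"api": "carry_out", "payload": {"increments": [{"dr": [0,0,0.01],"xyz": [12,40,0],"gripper": 0.1},{"dr": [0,0,0.02],"xyz": [25,84,0],"gripper": 0.1},{"dr": [0,0,0.03],"xyz": [38,128,0],"gripper": 0.1},{"dr": [0,0,0.04],"xyz": [51,172,0],"gripper": 0.1},{"dr": [0,0,0.05],"xyz": [64,216,0],"gripper": 0.1},{"dr": [0,0,0.06],"xyz": [77,260,0],"gripper": 0.1},{"dr": [0,0,0.07],"xyz": [90,304,0],"gripper": 0.1},{"dr": [0,0.002,0.08],"xyz": [103,348,0],"gripper": 0.1},{"dr": [0,0.003,0.086],"xyz": [115,391.7,0],"gripper": 0.1},{"dr": [0,0.003,0.086],"xyz": [115,391.7,0],"gripper": 0.1},{"dr": [0,0.003,0.086],"xyz": [115,391.7,0],"gripper": 0.1},{"dr": [0,0.003,0.086],"xyz": [115,391.7,0],"gripper": 0.1}]}}

```text
t: 29.5
tcp_pos: [0.5882, 0.2186, 0.2743]
tool_rot: [0.704, -0.031, 0.709, 0.03]
ft_force: [-0.2, -1.4, -4.1]
finger_gap: 0.039
```

```bash
python3 -c "
from h import *
plan('first',xy=(589.8,220.4),z=110,yaw=5)
s=snapshot('scene'); crop(s,'c2s.png',110,50,250,250,3)
"
```

```text
t 29.5 tcp [588.2 218.6 274.3] x [-0.006 -0.003 -1.   ] jaw yaw 4.9 F [-0.2 -1.4 -4.1] gap 39.0 q [-0.15  0.6  -0.42  1.54  0.26  1.06 -0.55]
first shift [   1.6    1.8 -164.3] dr [ 0.0028 -0.0059  0.0011]
```

View pics/c2s.png

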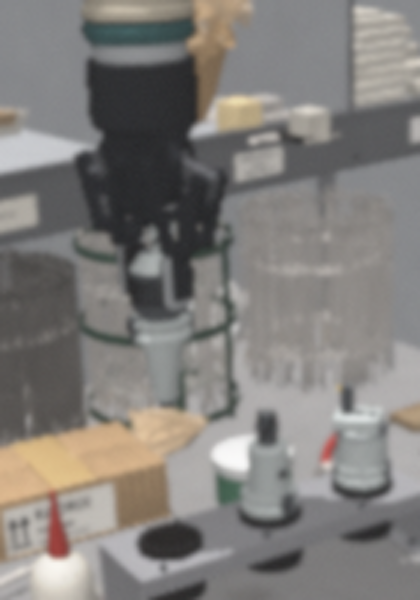

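Call:
{"api": "carry_out", "payload": {"increments": [{"dr": [0.002,-0.005,0],"xyz": [1.6,1.8,-20],"gripper": 0.1},{"dr": [0.002,-0.005,0],"xyz": [1.6,1.8,-45],"gripper": 0.1},{"dr": [0.002,-0.005,0],"xyz": [1.6,1.8,-70],"gripper": 0.1},{"dr": [0.002,-0.005,0],"xyz": [1.6,1.8,-85],"gripper": 0.1},{"dr": [0.002,-0.005,0],"xyz": [1.6,1.8,-90],"gripper": 0.1},{"dr": [0.002,-0.005,0],"xyz": [1.6,1.8,-90],"gripper": 0.1},{"dr": [0.002,-0.005,0],"xyz": [1.6,1.8,-90],"gripper": 0.1}]}}

```text
t: 30.25
tcp_pos: [0.5909, 0.2202, 0.186]
tool_rot: [0.707, -0.03, 0.706, 0.03]
ft_force: [-0.1, 0.1, -3.3]
finger_gap: 0.0391
```

```bash
python3 -c "
from h import *
plan('first',xy=(589.8,220.4),z=110,yaw=5)
s=snapshot('scene'); crop(s,'c3s.png',110,100,250,250,4)
"
```

```text
t 30.25 tcp [590.9 220.2 186. ] x [ 0.002  0.001 -1.   ] jaw yaw 4.9 F [-0.1  0.1 -3.3] gap 39.1 q [-0.17  0.69 -0.38  1.63  0.32  0.87 -0.6 ]
first shift [ -1.1   0.2 -76. ] dr [-0.0005  0.002   0.0024]
```

View pics/c3s.png

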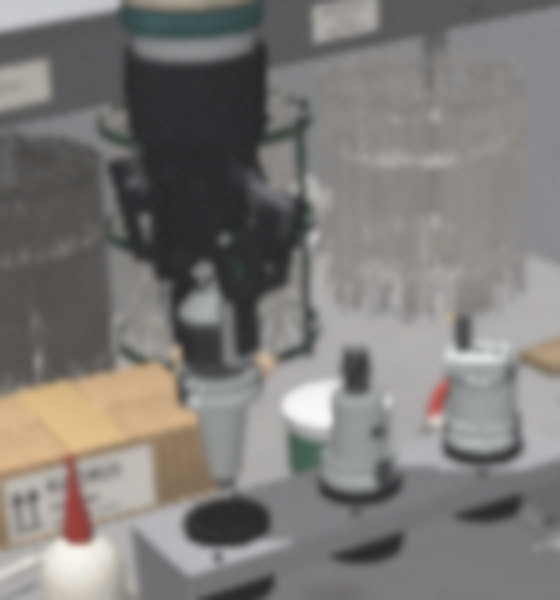

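Call:
{"api": "carry_out", "payload": {"increments": [{"dr": [0,0.002,0],"xyz": [-0.8,0.2,-14],"gripper": 0.1},{"dr": [0,0.002,0],"xyz": [-0.8,0.2,-28],"gripper": 0.1},{"dr": [0,0.002,0],"xyz": [-0.8,0.2,-42],"gripper": 0.1},{"dr": [0,0.002,0],"xyz": [-0.8,0.2,-52],"gripper": 0.1},{"dr": [0,0.002,0],"xyz": [-0.8,0.2,-52],"gripper": 0.1}]}}

```text
t: 30.8
tcp_pos: [0.5887, 0.2199, 0.1317]
tool_rot: [0.705, -0.03, 0.708, 0.03]
ft_force: [-0.2, 0.4, -3.7]
finger_gap: 0.0393
```

```bash
python3 -c "
from h import *
plan('first',xy=(589.8,220.4),z=110,yaw=5)
"
```

```text
t 30.8 tcp [588.7 219.9 131.7] x [-0.004 -0.001 -1.   ] jaw yaw 4.9 F [-0.2  0.4 -3.7] gap 39.3 q [-0.19  0.76 -0.36  1.67  0.35  0.77 -0.62]
first shift [  1.1   0.5 -21.7] dr [ 0.0011 -0.0037  0.002 ]
```

Call:
{"api": "carry_out", "payload": {"increments": [{"dr": [0,-0.003,0],"xyz": [1.3,0.5,-6],"gripper": 0.1},{"dr": [0,-0.003,0],"xyz": [1.3,0.5,-12],"gripper": 0.1},{"dr": [0,-0.003,0],"xyz": [1.3,0.5,-16],"gripper": 0.1},{"dr": [0,-0.003,0],"xyz": [1.3,0.5,-19],"gripper": 0.1},{"dr": [0,-0.003,0],"xyz": [1.3,0.5,-19],"gripper": 0.1}]}}

```text
t: 31.3
tcp_pos: [0.5899, 0.2203, 0.1123]
tool_rot: [0.706, -0.031, 0.707, 0.03]
ft_force: [0.6, -0.4, -3.8]
finger_gap: 0.0394
```

Call:
{"api": "carry_out", "payload": {"increments": [{"dr": [0,0,0],"xyz": [0,0,-0.8],"gripper": 0.1},{"dr": [0,0,0],"xyz": [0,0,-0.8],"gripper": 0.8},{"dr": [0,0,0],"xyz": [0,0,-0.8],"gripper": 0.8},{"dr": [0,0,0],"xyz": [0,0,-0.8],"gripper": 0.8},{"dr": [0,0,0],"xyz": [0,0,-0.8],"gripper": 0.8},{"dr": [0,0,0],"xyz": [0,0,20],"gripper": 0.8},{"dr": [0,0,0],"xyz": [0,0,60],"gripper": 0.8},{"dr": [0,0,0],"xyz": [0,0,100],"gripper": 0.8},{"dr": [0,0,0],"xyz": [0,0,130],"gripper": 0.8},{"dr": [0,0,0],"xyz": [0,0,140],"gripper": 0.8},{"dr": [0,0,0],"xyz": [0,0,140],"gripper": 0.8}]}}

```text
t: 32.4
tcp_pos: [0.5906, 0.2206, 0.2538]
tool_rot: [0.707, -0.03, 0.706, 0.03]
ft_force: [-0.4, 0.1, 0.3]
finger_gap: 0.0683
```

Call:
{"api": "carry_out", "payload": {"increments": [{"dr": [0,0,0],"xyz": [-20,-45,0],"gripper": 0.8},{"dr": [0,0,0],"xyz": [-40,-90,0],"gripper": 0.8},{"dr": [0,0,0],"xyz": [-60,-135,0],"gripper": 0.8},{"dr": [0,0,0],"xyz": [-80,-180,0],"gripper": 0.8},{"dr": [0,0,0],"xyz": [-95,-225,0],"gripper": 0.8},{"dr": [0,0,0],"xyz": [-110,-260,0],"gripper": 0.8},{"dr": [0,0,0],"xyz": [-110,-300,0],"gripper": 0.8},{"dr": [0,0,0],"xyz": [-110,-300,0],"gripper": 0.8},{"dr": [0,0,0],"xyz": [-110,-300,0],"gripper": 0.8},{"dr": [0,0,0],"xyz": [-110,-300,0],"gripper": 0.8}]}}

```text
t: 33.4
tcp_pos: [0.4802, -0.0781, 0.2529]
tool_rot: [0.707, -0.03, 0.706, 0.031]
ft_force: [-0.1, 0.4, 0.7]
finger_gap: 0.0684
```

```bash
python3 -c "
from h import *
st()
s=snapshot('scene'); crop(s,'d1s.png',110,120,360,270,3.2)
t=snapshot('top'); crop(t,'d1t.png',150,130,380,220,3.4)
C=cloud(s); z=C[...,2]
for nm in SOCK:
    x,y=np.array(SOCK[nm])/1e3; q=np.hypot(C[...,0]-x,C[...,1]-y)<.04
    P=C[q&(z>.1)&(z<.16)]
    print(nm,len(P),P[:,2].max().round(3) if len(P) else None, np.round(cv2.minEnclosingCircle(P[P[:,2]<.13][:,:2].astype(np.float32)*1e3)[0],1) if len(P)>3 else '')
"
```

```text
t 33.4 tcp [480.2 -78.1 252.9] x [ 0.     0.001 -1.   ] jaw yaw 5.0 F [-0.1  0.4  0.7] gap 68.4 q [ 0.42  0.42 -0.43  1.95  0.23  0.82 -0.06]
first 292 0.15 [586.7 219.8]
second 226 0.149 [570.2 132.5]
third 274 0.15 [560.   45.9]
fix 190 0.126 [ 524.9 -310. ]
stand 0 None
```

View pics/d1s.png

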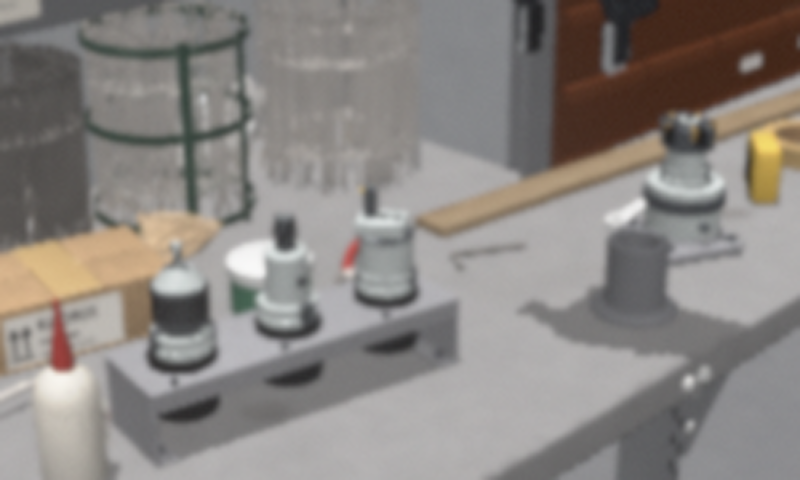

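View pics/d1t.png

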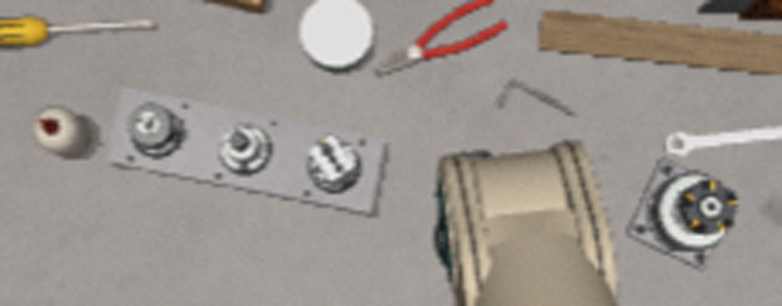

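The pictures show the drill chuck, end mill and boring head in the rack from left to right. The face mill is in the fixture, the stand is empty and the oil bottle is upright.

```bash
python3 -c "
from station import job
print(job.hand_in())"
```

```text
the job is handed in; nothing more can be done
None
```

The job is done and handed in at about 33.5 s of the 136 s allowed; the hand-in gave no verdict.

**What I did:** five transfers:
1. Drill chuck from the fixture to the stand.
2. Face mill to the fixture.
3. Boring head to the right-hand rack socket.
4. End mill to the middle rack socket.
5. Drill chuck from the stand to the left-hand rack socket.

**Last checks:** both cameras show the rack in the order drill chuck, end mill, boring head, with the face mill in the fixture. The stand is empty, the oil bottle is upright and the gripper is clear of everything.
- **Seating:** the highest depth points read 150, 149 and 150 mm in the rack and 126 mm in the fixture. Full seating predicts 151, 147, 149 and 127 mm.
- **Forces:** the readings at the end of each move never passed about 7 N.
- **Centring:** rough circle fits on the final depth points came out up to about 5 mm from my socket estimates. They come from the oblique camera only, which sees one side of each holder. I set each holder down within about 1 mm of its estimate by the measured tool position, so I trust that figure more.
- **Tilt:** I judged how upright the holders stand only by eye, not by measurement.

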